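# Check two cases and post the wedge into the dust-tight box

## Task

One of the two closed plywood cases holds a beech wedge, the other a sanding block. First lift both lids right up and leave them standing open, so that the contents can be seen; then take the wedge out and, holding it, push it through the sprung flap in the sloping top of the grey parts box, so that it lies inside and the flap has shut behind it. Leave the sanding block in its case and do not disturb the other things on the bench.

Things in the scene. Friction and masses are not known exactly. Their poses are not given: they have to be found in the camera images.
- case_a: one of two identical closed plywood cases, 170 deep (x) x 116 wide (y) x 56 mm high without its lid, walls and floor 6 mm (inside 158 x 104 mm, 50 mm deep), fixed to the bench; origin under its centre, front (handle side) looks along its own -x. One case holds the wedge, the other the sanding block; which case stands where changes. Its lid is lid_a, hinged on the far (+x) rim.
- case_b: one of two identical closed plywood cases, 170 deep (x) x 116 wide (y) x 56 mm high without its lid, walls and floor 6 mm (inside 158 x 104 mm, 50 mm deep), fixed to the bench; origin under its centre, front (handle side) looks along its own -x. One case holds the wedge, the other the sanding block; which case stands where changes. Its lid is lid_b, hinged on the far (+x) rim.
- lid_a (a joint): lid of case_a: a plywood plate 172 x 118 x 8 mm (top at 64 mm over the bench when shut), hinged along the case's y at its far rim; 0 = shut, grows as the front edge is raised, 1.57 = upright, stop at 1.92 rad. The hinge is stiff: the lid stays at any angle; lifting at the handle takes about 1 to 3 N.
- handle_a (a point): middle of the handle of lid_a: a round wooden dowel 20 mm thick and 46 mm long with flat ends, lying along the case's y, 30 mm above the lid's top on a 12 mm post, 31 mm behind the lid's front edge. Pinched by its two flat ends (middle of the pads on its axis, 50 N or more) it pivots between the fingers, so the tool may keep its direction while the lid turns.
- hinge_a (a point): middle of the hinge line of lid_a (on case_a, 85 mm behind its centre, 60 mm above the bench); the handle is 140 mm in front of it and 34 mm higher when the lid is shut.
- lid_b (a joint): lid of case_b: a plywood plate 172 x 118 x 8 mm (top at 64 mm over the bench when shut), hinged along the case's y at its far rim; 0 = shut, grows as the front edge is raised, 1.57 = upright, stop at 1.92 rad. The hinge is stiff: the lid stays at any angle; lifting at the handle takes about 1 to 3 N.
- handle_b (a point): middle of the handle of lid_b: a round wooden dowel 20 mm thick and 46 mm long with flat ends, lying along the case's y, 30 mm above the lid's top on a 12 mm post, 31 mm behind the lid's front edge. Pinched by its two flat ends (middle of the pads on its axis, 50 N or more) it pivots between the fingers, so the tool may keep its direction while the lid turns.
- hinge_b (a point): middle of the hinge line of lid_b (on case_b, 85 mm behind its centre, 60 mm above the bench); the handle is 140 mm in front of it and 34 mm higher when the lid is shut.
- wedge: solid beech wedge, 32 wide (its x) x 100 long (its y) x 24 mm high at its thick end, thinning along its length, 35 g; sides upright; origin in the middle of its underside. Lies flat on the floor of a case, its length roughly along the case's x.
- block: plain rectangular wooden-looking sanding block, 61 (its x) x 96 (its y) x 33 mm high, origin in the middle of its underside; lies in the other case and stays there.
- parts_box: grey painted sheet-steel parts box, 160 deep (x) x 126 wide (y), front (-x) wall 115 mm high, back 227 mm, walls 4 mm, fixed to the bench; closed all round, its top slopes at 35 degrees from level, rising away from its front; origin under its centre. Only way in is the flap.
- slot (a point): centre of the opening in the sloping top of the parts box, in the plane of the top, 171 mm above the bench. The opening is 128 mm long up the slope (in the box's x-z plane) and 100 mm wide along the box's y, so the wedge goes in lengthwise up the slope, held by its sides at its middle. Straight in is 35 degrees from vertical: forward (box +x) and down.
- flap (a joint): plain steel flap that fills the opening, hinged along the box's y at its upper end, swings inward and down; 0 = shut, stop at 1.35 rad; a weak damped spring (about 1 N or less at mid flap) shuts it in about a second. It hangs vertical at 0.96 rad. The wedge's leading face pushed 40 to 45 mm below the plane of the top opens it to more than 1 rad; the wedge let go there falls to the box's floor.
- yoghurt_cup: white plastic cup, 98 mm wide, 70 mm high, bystander; origin in the middle of its underside.
- tape_roll: roll of masking tape lying flat, 104 mm across, 25 mm high, bystander; origin under its centre.
Not all that is in view belongs to the job. What is shaped like the case_b but turquoise is not meant.

How it is judged:
By the outcome, as a careful person would: the job done as asked, in the order asked, and still so for the second after the job is handed in, with the robot touching nothing.
It also fails if it takes over 64 s, if anything falls off the work surface, if the arm or the gripper's body presses on something with over 40 N, if the wrist force passes 120 N, or if a joint passes its speed limit or range.

## Robot

A 6-joint arm with a two-finger parallel gripper is mounted at the origin on the work surface; the furniture and walls round the work are solid. World frame = base frame: x ahead of the robot, y to its left, z up, the work surface at z = 0. Lengths are in m, angles in rad, forces in N, time in s.
With the tool pointing down it reaches from about 0.375 to 0.975 m from the base axis. Payload 3.8 kg.
Tool frame: the origin (TCP) lies midway between the tips of the shut fingers; the grasp point (between the pads) lies 19 mm behind it; z points along the fingers, y is the line along which they close (so a half turn about z gives the same grasp; the last joint's range is limited). The gripper opens to 85 mm and grips with 20 to 120 N. Pads are 22 mm wide; open, the fingers measure 114 mm over their backs; the gripper's body (76 mm by 85 mm) begins 54 mm behind the grasp point. The pads swing forward as they close: fully open they stand 13 mm farther back than shut.
Start: joints at [1.195, 0.264, 1.604, -0, 1.274, -0.037], TCP at [0.224, 0.637, 0.207] pointing down, gripper open.
Joint ranges: [-2.63, 2.63], [-0.94, 2.18], [0.31, 2.57], [-1.31, 4.45], [0, 2.66], [-2.55, 2.55]. Speed limits (rad/s): [2.57, 2.57, 3.14, 3.14, 3.14, 3.14].

## Interface

Orientations are given as a rotation vector (axis times angle).
In Python, from workcell import status, read_camera, workorder, masks_of gives the robot as it stands.
- The arm moves only by the tool drive_tool, never from a script. Its argument "rows" is a list of rows, each a list of 7 numbers: the turn, a rotation vector about the tool's x, y, z in degrees, then the shift along the tool's x, y, z in m, then the opening, from 0 (shut) to 1 (fully open). In form: [[ax, ay, az, tx, ty, tz, claw], ...]. A call has 1 to 8 rows; each row shifts and turns the commanded pose from where the row before left it, along the tool's axes as they then stand; what a row does not reach is not made up. A row lasts 1/12 s, in which the tool goes at most 41.7 mm and 7.16 degrees, less where a joint would pass 70% of its speed; a pose out of reach is approached as far as the arm can. A call is refused whole if a number of a shift passes 0.0417 or a number of a turn 7.16, either way. A call with a gripper value outside its range is refused whole. The fingers move at their own pace and stop on an object; "force" is the grip in N (left out, the last holds). Time passes only in rows, so rows that do not move let the fingers close. It gives the time, the measured TCP pose, the force, the opening and the grip force at its end, in the units of the state.
- status.read_state(): the state, without advancing time (a new reading comes with each control period).
- read_camera(name): name is "scene" or "top" or "wrist"; returns a dict with "color" (420x560x3 uint8, red, green, blue), "intrinsics" (3x3 intrinsics, pixels), "world_from_camera" (4x4, takes a point from camera to world coordinates); the wrist camera has in their place "mount" (4x4, takes a point from camera to tool coordinates, whose origin is the TCP and whose axes are the flange's). Camera axes: x right, y up, looking along -z (the intrinsics and any distortion apply to the point x, -y, -z); pixel columns grow to the right and rows downward; lengths in m; the calibration is good to about 2 mm. A picture is of the moment at which its call begins: read the wrist's pose just before it. There is no depth.
- workorder.finish_job(): hands the job in; it is judged then, once.
Trained networks look in a picture, given as the dict that the camera call returned (one of the last four; its "shot" number tells which), for a name from the list of things; names that differ only in an ending like _2 or _b are one class to them, and where a whole thing is asked for, a point or a joint stands for the part that bears it (a point fixed in the world has none). Each returns a list of dicts, best first, with "score" (0 to 1); they miss things now and then, are a little off and sometimes report something else, mostly with a low value. They report only what shows in the picture. A call takes as long as a camera call. They do not tell look-alikes from the thing itself.
- masks_of(picture, name): "mask" (420x560 bool, what is visible of it) and "bbox" ([left, top, right, bottom] in pixels, round what is visible of it).
The state is a dict: "time": time; "q": joint angles; "joint_vel": joint speeds; "joint_torque": joint torques, N m; "tool_pos": TCP position; "tcp_rot": TCP orientation; "wrist_force": force on the tool from outside, world axes, zero at the start; "torque": the same for the moment, N m; "width": opening from 0.0 (shut) to 1.0 (fully open); "grip_force": force on a finger pad.
Only numpy, scipy, OpenCV 4.12 (cv2) and the standard library are available. Lean on these libraries where they do the work, as an engineer would, in place of code of your own. Each camera call takes 0.05 s, during which the arm holds its last target. There are 200 camera calls.

## Working session

There is one attempt and no reset: what is moved stays moved. The work goes in short steps, Python scripts to look and compute and a tool call to move; the robot and the scene stay as the last step left them, time stands still between calls to the robot, and variables do not carry over. Pictures are saved under pics/ and viewed, at most 11 in all, crops included, and the job is handed in when it is done.

Besides the shell and the picture viewer there is one more tool, called after "Call:" by a JSON object that holds its "name" and its "arguments". drive_tool: Moves the arm, as the interface text tells. Its arguments: {"type":"object","properties":{"rows":{"type":"array"},"force":{"type":"number"}},"required":["rows"]}

```bash
ls; mkdir -p pics; cat > h.py <<'E'
import numpy as np, cv2
from scipy.spatial.transform import Rotation as R
from workcell import status, read_camera, workorder, masks_of
def save(p,n): cv2.imwrite('pics/'+n+'.png',p['color'][:,:,::-1])
def T_of(p):
    if 'world_from_camera' in p: return np.array(p['world_from_camera'])
    s=p['state']; T=np.eye(4); T[:3,:3]=R.from_rotvec(s['tcp_rot']).as_matrix(); T[:3,3]=s['tool_pos']
    return T@np.array(p['mount'])
def cam(n):
    s=status.read_state(); p=read_camera(n); p['state']=s; return p
def ray(p,uv):
    K=np.array(p['intrinsics']); T=T_of(p)
    d=np.linalg.inv(K)@[uv[0],uv[1],1]; d=T[:3,:3]@(d*[1,-1,-1]); return T[:3,3],d/np.linalg.norm(d)
def at_z(p,uv,z):
    o,d=ray(p,uv); return o+d*(z-o[2])/d[2]
def tri(r):
    A=sum(np.eye(3)-np.outer(d,d) for o,d in r); b=sum((np.eye(3)-np.outer(d,d))@o for o,d in r)
    x=np.linalg.solve(A,b); return x,[np.linalg.norm((np.eye(3)-np.outer(d,d))@(x-o)) for o,d in r]
def proj(p,X):
    T=np.linalg.inv(T_of(p)); c=T[:3,:3]@np.asarray(X)+T[:3,3]; u=np.array(p['intrinsics'])@(c*[1,-1,-1]); return u[:2]/u[2]
E
python3 - <<'E'
from h import *
np.set_printoptions(precision=3,suppress=True)
for n in ['top','scene']:
    p=cam(n); save(p,n+'0'); print(n,[k for k in p], T_of(p)[:3,3])
    for t in ['case_a','handle_a','parts_box','flap','yoghurt_cup','tape_roll']:
        for m in masks_of(p,t)[:4]:
            ys,xs=np.nonzero(m['mask']); print(t,round(m['score'],2),m['bbox'],xs.mean().round(1),ys.mean().round(1),at_z(p,(xs.mean(),ys.mean()),.064))
E
```

```text
pics
top ['color', 'intrinsics', 'world_from_camera', 'shot', 'state'] [ 0.182 -0.02   1.44 ]
case_a 0.94 [211.6, 164.3, 255.3, 219.4] 234.0 195.0 [0.491 0.162 0.064]
case_a 0.72 [157.5, 189.6, 198.6, 247.8] 176.9 218.8 [0.416 0.348 0.064]
case_a 0.71 [163.9, 264.5, 204.9, 323.0] 184.0 294.2 [0.175 0.32  0.064]
handle_a 0.85 [215.3, 168.9, 255.2, 218.7] 233.3 193.6 [0.495 0.165 0.064]
handle_a 0.82 [164.5, 267.3, 205.7, 321.8] 182.6 294.5 [0.174 0.324 0.064]
handle_a 0.78 [152.5, 192.3, 193.9, 247.6] 175.0 217.7 [0.42  0.354 0.064]
parts_box 0.69 [266.6, 161.7, 312.6, 225.5] 289.1 192.1 [ 0.497 -0.017  0.064]
parts_box 0.34 [215.3, 168.7, 256.4, 224.2] 233.2 193.5 [0.496 0.165 0.064]
flap 0.73 [266.5, 170.8, 304.7, 209.6] 289.0 189.9 [ 0.504 -0.017  0.064]
yoghurt_cup 0.71 [335.8, 218.1, 366.9, 249.4] 352.4 233.8 [ 0.355 -0.217  0.064]
tape_roll 0.6 [376.7, 202.6, 407.7, 234.4] 391.4 217.8 [ 0.404 -0.343  0.064]
tape_roll 0.57 [270.2, 170.9, 306.3, 211.6] 288.9 189.9 [ 0.504 -0.017  0.064]
scene ['color', 'intrinsics', 'world_from_camera', 'shot', 'state'] [-0.107 -0.893  0.909]
case_a 0.78 [247.1, 167.8, 295.3, 221.2] 268.2 189.3 [0.45  0.155 0.064]
case_a 0.71 [147.1, 171.4, 196.5, 216.3] 176.2 192.0 [0.208 0.281 0.064]
case_a 0.58 [197.0, 151.1, 267.7, 196.0] 230.6 170.1 [0.399 0.306 0.064]
handle_a 0.84 [200.0, 147.1, 262.8, 180.2] 230.3 163.1 [0.415 0.344 0.064]
handle_a 0.71 [147.4, 168.0, 197.0, 203.3] 171.9 185.0 [0.21  0.322 0.064]
handle_a 0.68 [247.4, 169.5, 294.0, 203.3] 271.2 183.9 [0.472 0.175 0.064]
parts_box 0.67 [267.9, 148.6, 350.1, 258.9] 310.8 207.3 [0.512 0.017 0.064]
flap 0.96 [280.7, 161.2, 336.9, 216.1] 308.6 186.8 [0.561 0.105 0.064]
flap 0.63 [246.2, 172.2, 297.1, 220.9] 267.8 189.6 [0.449 0.154 0.064]
yoghurt_cup 0.9 [287.0, 262.1, 330.4, 310.2] 307.9 285.9 [ 0.343 -0.233  0.064]
tape_roll 0.86 [337.6, 309.0, 384.2, 349.4] 361.8 326.8 [ 0.379 -0.391  0.064]
```

```bash
python3 - <<'E'
import cv2,numpy as np
a=cv2.imread('pics/top0.png')[150:335,140:340]; b=cv2.imread('pics/scene0.png')[130:270,140:360]
a=cv2.resize(a,(600,555),interpolation=cv2.INTER_CUBIC);cv2.imwrite('pics/t1.png',a)
cv2.imwrite('pics/s1.png',cv2.resize(b,(792,504),interpolation=cv2.INTER_CUBIC))
E
```

```text
(no output)
```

View pics/t1.png

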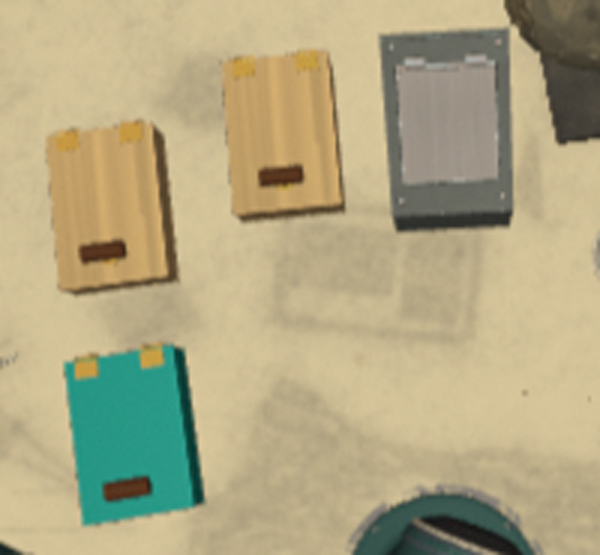

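View pics/s1.png

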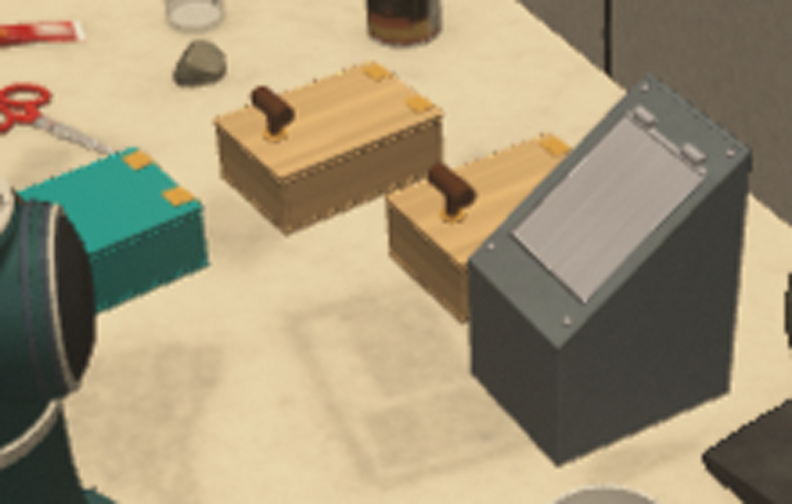

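```bash
cat > m.py <<'E'
from h import *
np.set_printoptions(precision=4,suppress=True)
ps={n:cam(n) for n in ['top','scene']}
def box(p,c,z0=64,r=60): pass
C={}
for n,p in ps.items():
    im=p['color'].astype(int); m=((im.sum(2)<230)&(im[...,0]>im[...,2]+15)).astype(np.uint8)
    k,l,st,ce=cv2.connectedComponentsWithStats(m)
    C[n]=[(ce[i],st[i],np.argwhere(l==i)[:,::-1]) for i in range(1,k) if 30<st[i][4]<400]
for a in C['top']:
    for b in C['scene']:
        x,e=tri([ray(ps['top'],a[0]),ray(ps['scene'],b[0])])
        if max(e)<.006 and .03<x[2]<.16:
            q=np.array([at_z(ps['top'],u,x[2])[:2] for u in a[2]]); w,v=np.linalg.eigh(np.cov(q.T)); d=v[:,1]
            print(a[0],b[0],x,e,'axis deg from y',np.degrees(np.arctan2(-d[0]*np.sign(d[1]),abs(d[1]))))
# lid edges / flap in top
for n,p in ps.items():
  for t in ['flap','parts_box','case_a']:
    for m in masks_of(p,t)[:3]:
        c,_=cv2.findContours(m['mask'].astype(np.uint8),0,2); c=max(c,key=cv2.contourArea)
        print(n,t,round(m['score'],2),cv2.minAreaRect(c),cv2.approxPolyDP(c,4,True)[:,0].tolist())
E
python3 m.py
```

```text
[125.4286 174.5408] [249.5722 131.0206] [0.5753 0.5278 0.0486] [np.float64(0.0028359711338129573), np.float64(0.0028359711338128103)] axis deg from y 48.91377036288873
[233.3108 208.3784] [264.8632 182.0211] [0.4424 0.161  0.0893] [np.float64(0.0008409135112369165), np.float64(0.0008409135112369242)] axis deg from y 4.741369404806845
[173.8077 233.5769] [215.2    159.9067] [0.3659 0.3498 0.0885] [np.float64(0.0012801267939600701), np.float64(0.0012801267939600573)] axis deg from y 4.703349821104725
top flap 0.8 ((288.5, 190.0), (40.0, 33.0), 90.0) [[304, 170], [272, 172], [274, 210], [305, 208]]
top flap 0.55 ((233.93345642089844, 194.5902557373047), (55.07228088378906, 37.1932487487793), 85.8150863647461) [[247, 168], [214, 171], [217, 218], [222, 223], [254, 217]]
top parts_box 0.73 ((288.99774169921875, 192.45249938964844), (66.16313171386719, 43.04646301269531), 87.27368927001953) [[308, 159], [266, 162], [272, 226], [309, 223]]
top case_a 0.84 ((233.85824584960938, 194.3685302734375), (54.9690055847168, 38.11227035522461), 84.47245788574219) [[247, 167], [214, 171], [220, 222], 
[... 541 characters left out ...]
, (44.0, 41.0), 90.0) [[301, 265], [288, 276], [297, 306], [313, 309], [323, 299], [328, 275], [318, 266]]
scene case_a 0.91 ((267.7210388183594, 185.15835571289062), (36.533653259277344, 57.783607482910156), 31.534791946411133) [[295, 168], [247, 184], [249, 202], [266, 218], [269, 202], [296, 174]]
scene case_a 0.74 ((172.44668579101562, 192.46487426757812), (39.88496780395508, 45.800411224365234), 67.06790161132812) [[177, 171], [144, 183], [159, 189], [168, 216], [197, 203], [194, 185]]
scene case_a 0.6 ((231.00936889648438, 168.52413940429688), (40.852874755859375, 61.35697555541992), 68.74949645996094) [[261, 161], [243, 148], [212, 154], [200, 163], [201, 176], [221, 194], [257, 179]]
```

```bash
cat >> h.py <<'E'
def Rt(yaw,pitch=0,flip=0):
    # tool down at pitch 0, tool y along local y; pitch tilts tool z toward local +x
    return R.from_euler('z',yaw,degrees=True)*R.from_euler('y',180-pitch,degrees=True)*R.from_euler('z',180*flip,degrees=True)
def plan(pos,Rg):
    s=status.read_state(); R0=R.from_rotvec(s['tcp_rot'])
    rv=np.degrees((R0.inv()*Rg).as_rotvec()); d=np.array(pos)-s['tool_pos']
    print('t',round(s['time'],2),'pos',np.round(s['tool_pos'],4),'w',round(s['width'],2),'turn',rv.round(2),'shift old axes',R0.inv().apply(d).round(4),'new axes',Rg.inv().apply(d).round(4))
E
python3 - <<'E'
from h import *
s=status.read_state(); print(R.from_rotvec(s['tcp_rot']).as_matrix().round(3), s['width'],s['wrist_force'])
for f in (0,1): plan([.366,.35,.2],Rt(4.7,0,f))
p=cam('wrist'); print(np.array(p['mount']).round(3),p['intrinsics'])
E
```

```text
[[-0.943  0.332 -0.   ]
 [ 0.332  0.943  0.   ]
 [ 0.     0.    -1.   ]] 1.0046159947400424 [0.96366642 0.36934895 0.90489507]
t 1.1 pos [0.2243 0.6366 0.2068] w 1.0 turn [  0.    -0.   -24.11] shift old axes [-0.2289 -0.2233  0.0068] new axes [-0.1177 -0.2973  0.0068]
t 1.1 pos [0.2243 0.6366 0.2068] w 1.0 turn [ -0.    -0.   155.89] shift old axes [-0.2289 -0.2233  0.0068] new axes [0.1177 0.2973 0.0068]
[[-0.     0.947  0.322  0.082]
 [ 1.     0.     0.    -0.   ]
 [-0.     0.322 -0.947 -0.167]
 [ 0.     0.     0.     1.   ]] [[289.93534417   0.         279.93295973]
 [  0.         289.93534417 210.66009502]
 [  0.           0.           1.        ]]
```

Call:
{"name": "drive_tool", "arguments": {"rows": [[0, 0, -6.03, 0, 0, -0.02, 1], [0, 0, -6.03, 0, 0, -0.02, 1], [0, 0, -6.03, 0, 0, -0.02, 1], [0, 0, -6.03, 0, 0, -0.02, 1]]}}

```text
time: 1.48
tool_pos: [0.2243, 0.6365, 0.2875]
tcp_rot: [0.137, -3.138, 0.001]
wrist_force: [0.6, 0.9, -0.4]
width: 0.996
grip_force: 0.0
```

Call:
{"name": "drive_tool", "arguments": {"rows": [[0, 0, 0, -0.0147, -0.0372, 0, 1], [0, 0, 0, -0.0147, -0.0372, 0, 1], [0, 0, 0, -0.0147, -0.0372, 0, 1], [0, 0, 0, -0.0147, -0.0372, 0, 1], [0, 0, 0, -0.0147, -0.0372, 0, 1], [0, 0, 0, -0.0147, -0.0372, 0, 1], [0, 0, 0, -0.0147, -0.0372, 0, 1], [0, 0, 0, -0.0147, -0.0372, 0, 1]]}}

```text
time: 2.15
tool_pos: [0.3664, 0.3479, 0.287]
tcp_rot: [-0.13, 3.138, 0.001]
wrist_force: [1.0, -0.3, -0.6]
width: 0.998
grip_force: 0.0
```

```bash
cat > w.py <<'E'
from h import *
import sys
np.set_printoptions(precision=4,suppress=True)
p=cam('wrist'); save(p,sys.argv[1]); plan([.366,.35,.075],Rt(4.7))
im=p['color'].astype(int); m=((im.sum(2)<230)&(im[...,0]>im[...,2]+15)).astype(np.uint8)
k,l,st,ce=cv2.connectedComponentsWithStats(m)
for i in range(1,k):
    if st[i][4]>150:
        c=np.argwhere(l==i)[:,::-1].astype(np.float32); r=cv2.minAreaRect(c); b=cv2.boxPoints(r)
        q=at_z(p,r[0],.094); print(ce[i],st[i],r,q)
for X in ([.366,.35,.094],[.442,.161,.094]): print('expect',proj(p,X))
E
python3 w.py w1
```

```text
t 2.2 pos [0.3695 0.3418 0.2871] w 1.0 turn [-0.33  0.17 -0.19] shift old axes [0.0035 0.0097 0.2121] new axes [0.0028 0.0085 0.2121]
[473.1663  55.6905] [450  29  53  67 433] ((474.1375427246094, 60.95390319824219), (43.35475158691406, 66.31908416748047), 15.154067993164062) [0.2128 0.5522 0.094 ]
[545.6281 114.307 ] [521  83  39  62 570] ((548.1669311523438, 117.89598846435547), (20.39651870727539, 70.1735610961914), 33.45330810546875) [0.2649 0.6576 0.094 ]
[279.5607 150.729 ] [239 148  83   7 321] ((279.9308166503906, 150.63218688964844), (4.219329357147217, 82.05485534667969), 87.87889862060547) [0.3291 0.3441 0.094 ]
[280.5493 180.4708] [263 172  36  17 548] ((280.5, 180.0), (16.0, 35.0), 90.0) [0.3657 0.3478 0.094 ]
[425.0402 181.058 ] [410 172  33  24 224] ((424.0121154785156, 181.9805145263672), (19.44436264038086, 33.207984924316406), 76.86598205566406) [0.3533 0.5297 0.094 ]
[177.0314 218.0852] [ 104  187  101  105 1690] ((175.74063110351562, 219.01979064941406), (133.64505004882812, 69.6097640991211), 45.30315399169922) [0.4296 0.2138 0.094 ]
[135.6734 224.7172] [116 215 
[... 260 characters left out ...]
6015625), (41.00722122192383, 91.54376220703125), 39.588130950927734) [ 0.6857 -0.0494  0.094 ]
[229.3926 358.1948] [ 184  347  105   32 1350] ((235.06663513183594, 364.73388671875), (104.10427856445312, 30.410097122192383), 3.7517294883728027) [0.6725 0.3003 0.094 ]
[335.5532 362.4454] [290 353  80  26 705] ((328.8309020996094, 365.9378662109375), (79.15805053710938, 20.982574462890625), 3.66778826713562) [0.6627 0.4504 0.094 ]
[119.5237 404.3857] [  93  382   51   38 1159] ((118.0, 400.5), (50.0, 37.0), -0.0) [0.7666 0.1057 0.094 ]
[440.0142 404.129 ] [ 415  382   52   38 1194] ((440.5, 400.5), (51.0, 37.0), -0.0) [0.7221 0.6487 0.094 ]
expect [282.1739 180.3911]
expect [136.2295 224.6473]
```

View pics/w1.png

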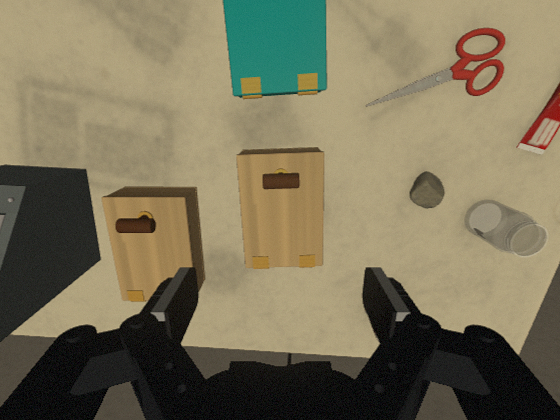

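Call:
{"name": "drive_tool", "arguments": {"rows": [[0, 0, 0, 0.0012, 0.0037, 0.036, 1], [0, 0, 0, 0.0012, 0.0037, 0.036, 1], [0, 0, 0, 0, 0, 0.036, 1], [0, 0, 0, 0, 0, 0.036, 1], [0, 0, 0, 0, 0, 0.033, 1], [0, 0, 0, 0, 0, 0.025, 1], [0, 0, 0, 0, 0, 0.015, 1], [0, 0, 0, 0, 0, 0, 1]]}}

```text
time: 2.87
tool_pos: [0.36, 0.3545, 0.0655]
tcp_rot: [0.129, -3.133, 0.008]
wrist_force: [0.2, -1.0, -0.3]
width: 1.003
grip_force: 0.0
```

Call:
{"name": "drive_tool", "arguments": {"rows": [[0, 0, 0, 0, 0, 0, 0.3], [0, 0, 0, 0, 0, 0, 0.3], [0, 0, 0, 0, 0, 0, 0.3], [0, 0, 0, 0, 0, 0, 0.3], [0, 0, 0, 0, 0, 0, 0.3]], "force": 70}}

```text
time: 3.28
tool_pos: [0.3642, 0.3492, 0.0731]
tcp_rot: [-0.136, 3.138, -0.025]
wrist_force: [-0.0, -29.6, 23.9]
width: 0.497
grip_force: 67.7
```

```bash
cat > arc.py <<'E'
from h import *
s=status.read_state(); print(s['tool_pos'],s['width'],s['grip_force'],np.round(s['wrist_force'],1))
# incremental shifts in tool axes (x=-forward, z=-up), per lid step
n=16; t=np.radians(np.linspace(0,103,n+1)); f=np.radians(166.35)-t
x=.144*np.cos(f); z=.144*np.sin(f)
for i in range(n): print([0,0,0,round(-(x[i+1]-x[i]),4),0,round(-(z[i+1]-z[i]),4),0.3],end=', ')
print('total',x[-1]-x[0],z[-1]-z[0])
E
python3 arc.py; python3 -c "
from h import *
plan([.3665,.349,.07],Rt(4.7))"
```

```text
[0.364215   0.34915512 0.07314226] 0.4973302146985517 67.67743527889252 [ -0.  -29.6  23.9]
[0, 0, 0, np.float64(-0.0047), 0, np.float64(-0.0155), 0.3], [0, 0, 0, np.float64(-0.0064), 0, np.float64(-0.0149), 0.3], [0, 0, 0, np.float64(-0.008), 0, np.float64(-0.014), 0.3], [0, 0, 0, np.float64(-0.0095), 0, np.float64(-0.0131), 0.3], [0, 0, 0, np.float64(-0.0109), 0, np.float64(-0.0119), 0.3], [0, 0, 0, np.float64(-0.0122), 0, np.float64(-0.0106), 0.3], [0, 0, 0, np.float64(-0.0133), 0, np.float64(-0.0092), 0.3], [0, 0, 0, np.float64(-0.0143), 0, np.float64(-0.0076), 0.3], [0, 0, 0, np.float64(-0.015), 0, np.float64(-0.006), 0.3], [0, 0, 0, np.float64(-0.0156), 0, np.float64(-0.0042), 0.3], [0, 0, 0, np.float64(-0.016), 0, np.float64(-0.0025), 0.3], [0, 0, 0, np.float64(-0.0162), 0, np.float64(-0.0007), 0.3], [0, 0, 0, np.float64(-0.0161), 0, np.float64(0.0012), 0.3], [0, 0, 0, np.float64(-0.0159), 0, np.float64(0.003), 0.3], [0, 0, 0, np.float64(-0.0155), 0, np.float64(0.0047), 0.3], [0, 0, 0, np.float64(-0.0148), 0, np.float64(0.0064), 0.3], total 0.20452242878258503 0.09471930241836238
t 3.28 pos [0.3642 0.3492 0.0731] w 0.5 turn [-0.9  -0.02  0.25] shift old axes [-0.0023 -0.0003  0.0031] new axes [-0.0023 -0.0003  0.0031]
```

Call:
{"name": "drive_tool", "arguments": {"rows": [[0, 0, 0, 0, -0.004, -0.005, 0.3], [0, 0, 0, 0, 0, 0, 0.3], [0, 0, 0, 0, 0, 0, 0.3]]}}

```text
time: 3.53
tool_pos: [0.3649, 0.3489, 0.0761]
tcp_rot: [-0.133, 3.136, -0.011]
wrist_force: [5.0, -11.6, -1.8]
width: 0.491
grip_force: 71.2
```

```bash
python3 -c "
from h import *
plan([.3665,.349,.07],Rt(4.7))
p=cam('wrist');save(p,'g1')
X=[.3665,.349,.094]
print(proj(p,X))
s=status.read_state();print(s['wrist_force'],s['grip_force'])
cv2.imwrite('pics/g1c.png',cv2.resize(p['color'][80:420,100:460,::-1],(720,680))[:600])"
```

```text
t 3.53 pos [0.3649 0.3489 0.0761] w 0.49 turn [-0.41  0.14  0.14] shift old axes [-0.0016  0.      0.0061] new axes [-0.0016 -0.      0.0061]
[281.08422239 264.60000297]
[  5.82700973 -11.3748245   -1.7077387 ] 71.1808168888092
```

View pics/g1c.png

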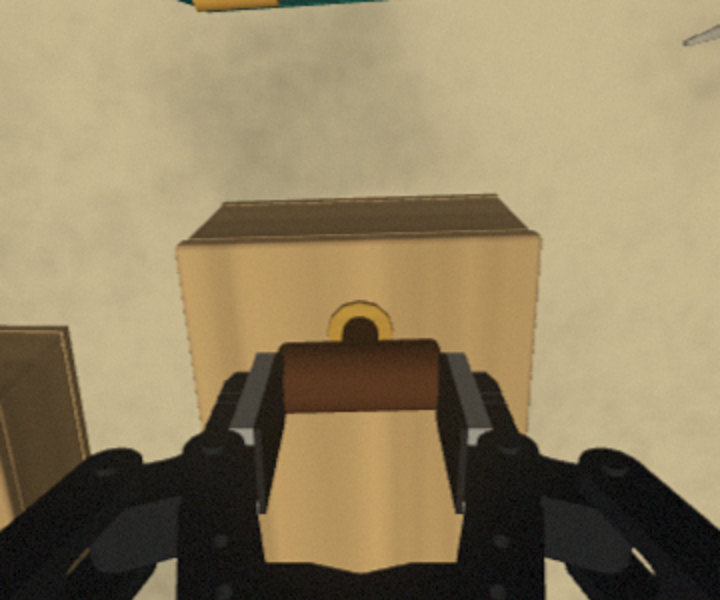

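Call:
{"name": "drive_tool", "arguments": {"rows": [[0, 0, 0, -0.0047, -0.001, -0.0155, 0.3], [0, 0, 0, -0.0064, -0.001, -0.0149, 0.3], [0, 0, 0, -0.008, 0, -0.014, 0.3], [0, 0, 0, -0.0095, 0, -0.0131, 0.3], [0, 0, 0, 0, 0, 0, 0.3]], "force": 80}}

```text
time: 4.0
tool_pos: [0.3987, 0.3528, 0.1356]
tcp_rot: [-0.129, 3.127, -0.0]
wrist_force: [11.4, -5.0, -11.0]
width: 0.455
grip_force: 81.7
```

Call:
{"name": "drive_tool", "arguments": {"rows": [[0, 0, 0, -0.0119, 0, -0.0109, 0.3], [0, 0, 0, -0.0132, 0, -0.0096, 0.3], [0, 0, 0, -0.0133, 0, -0.0092, 0.3], [0, 0, 0, -0.0143, 0, -0.0076, 0.3], [0, 0, 0, 0, 0, 0, 0.3]]}}

```text
time: 4.42
tool_pos: [0.4488, 0.3593, 0.174]
tcp_rot: [-0.127, 3.131, 0.007]
wrist_force: [-0.4, -0.0, 0.7]
width: 0.295
grip_force: 0.0
```

```bash
python3 -c "
from h import *
p=cam('wrist');save(p,'g2')
s=status.read_state();print(s['tool_pos'],s['wrist_force'],s['width'],s['grip_force'])"
```

```text
[0.44692655 0.35881503 0.17275206] [-0.53238832  0.37708867  0.08502203] 0.2946369189722955 0.0
```

View pics/g2.png

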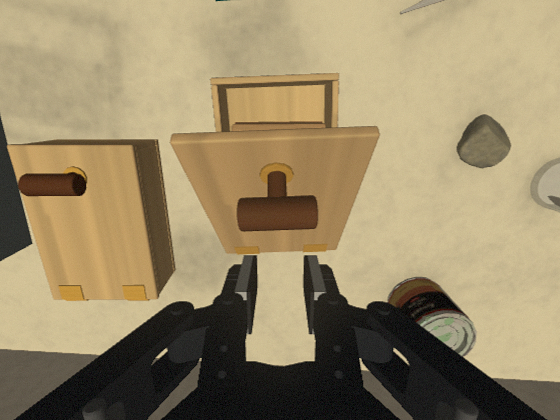

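```bash
cat >> h.py <<'E'
def lidang(p,uv,h0,yaw=4.7):
    # handle pos from pixel, best angle on arc
    c=np.array([np.cos(np.radians(yaw)),np.sin(np.radians(yaw)),0]); hg=np.array([*h0,.060])+.14*c
    best=None
    for t in np.arange(0,112,.25):
        f=np.radians(166.35-t); X=hg+.144*np.cos(f)*c+[0,0,.144*np.sin(f)]
        e=np.linalg.norm(proj(p,X)-uv)
        if best is None or e<best[0]: best=(e,t,X)
    return best
E
python3 - <<'E'
from h import *
np.set_printoptions(precision=4,suppress=True)
p=cam('wrist'); im=p['color'].astype(int); m=((im.sum(2)<230)&(im[...,0]>im[...,2]+15)).astype(np.uint8)
k,l,st,ce=cv2.connectedComponentsWithStats(m)
for i in range(1,k):
    if st[i][4]>600 and ce[i][1]<260: print(ce[i],st[i])
b=lidang(p,np.array([277,213]),(.3655,.3488)); print(b)
q=b[2]; plan([q[0],q[1],.26],Rt(4.7)); plan([q[0],q[1],q[2]-.028],Rt(4.7))
E
```

```text
[248.3137  99.3484] [216  83 115  53 663]
[145.799  203.8198] [  27  142  146  157 3324]
[ 52.4777 187.1864] [  18  174   69   25 1438]
[277.4662 212.2605] [ 238  174   80   61 3125]
(np.float64(1.3771647855105555), np.float64(41.0), array([0.422 , 0.3534, 0.1775]))
t 4.52 pos [0.4454 0.3582 0.1715] w 0.3 turn [ 0.11  0.15 -0.03] shift old axes [ 0.0235 -0.0027 -0.0885] new axes [ 0.0237 -0.0029 -0.0885]
t 4.52 pos [0.4454 0.3582 0.1715] w 0.3 turn [ 0.11  0.15 -0.03] shift old axes [ 0.0238 -0.0029  0.022 ] new axes [ 0.0237 -0.0029  0.0221]
```

Call:
{"name": "drive_tool", "arguments": {"rows": [[0, 0, 0, 0, 0, -0.03, 0.6], [0, 0, 0, 0, 0, -0.03, 1], [0, 0, 0, 0.012, -0.0015, -0.03, 1], [0, 0, 0, 0.012, -0.0015, 0, 1], [0, 0, 0, 0, 0, 0, 1], [0, 0, 0, 0, 0, 0, 1], [0, 0, 0, 0, 0, 0, 1]]}}

```text
time: 5.1
tool_pos: [0.4198, 0.3522, 0.2582]
tcp_rot: [0.13, -3.137, 0.002]
wrist_force: [1.0, -0.3, -0.4]
width: 0.999
grip_force: 0.0
```

```bash
python3 - <<'E'
from h import *
np.set_printoptions(precision=4,suppress=True)
p=cam('wrist'); im=p['color'].astype(int); m=((im.sum(2)<230)&(im[...,0]>im[...,2]+15)).astype(np.uint8)
k,l,st,ce=cv2.connectedComponentsWithStats(m)
for i in range(1,k):
    if st[i][4]>600 and ce[i][1]<260: 
        y0=st[i][1]+st[i][3]; print(ce[i],st[i])
        b=lidang(p,ce[i]+[0,3],(.3655,.3488)); print(b)
q=np.array([.422,.3534,.1775]); plan([q[0],q[1],q[2]-.026],Rt(4.7))
E
```

```text
[173.7721 198.1636] [  89  156  109  112 1834]
(np.float64(108.35751705485406), np.float64(37.25), array([0.4145, 0.3528, 0.1718]))
[116.8118 191.953 ] [ 94 183  46  18 744]
(np.float64(165.3041424752238), np.float64(34.5), array([0.4093, 0.3524, 0.1673]))
[283.3849 210.0585] [ 258  185   52   40 1351]
(np.float64(1.236260565404253), np.float64(41.75), array([0.4235, 0.3536, 0.1785]))
t 5.15 pos [0.42   0.3521 0.2579] w 1.0 turn [-0.09 -0.12  0.03] shift old axes [-0.0023  0.0013  0.1063] new axes [-0.0021  0.0011  0.1064]
```

Call:
{"name": "drive_tool", "arguments": {"rows": [[0, 0, 0, -0.0025, 0.001, 0.035, 1], [0, 0, 0, 0, 0, 0.035, 1], [0, 0, 0, 0, 0, 0.025, 1], [0, 0, 0, 0, 0, 0.011, 1], [0, 0, 0, 0, 0, 0, 1], [0, 0, 0, 0, 0, 0, 1]]}}

```text
time: 5.65
tool_pos: [0.423, 0.3535, 0.1529]
tcp_rot: [0.129, -3.137, 0.002]
wrist_force: [0.4, 0.5, 0.3]
width: 1.002
grip_force: 0.0
```

Call:
{"name": "drive_tool", "arguments": {"rows": [[0, 0, 0, 0, 0, 0, 0.3], [0, 0, 0, 0, 0, 0, 0.3], [0, 0, 0, 0, 0, 0, 0.3], [0, 0, 0, 0, 0, 0, 0.3], [0, 0, 0, 0, 0, 0, 0.3], [0, 0, 0, 0, 0, 0, 0.3]], "force": 80}}

```text
time: 6.15
tool_pos: [0.4235, 0.3556, 0.1561]
tcp_rot: [-0.129, 3.137, 0.006]
wrist_force: [-3.9, 1.3, 5.3]
width: 0.49
grip_force: 80.2
```

```bash
sed -i 's/n=16; t=.*/n=9; t=np.radians(np.linspace(41,103,n+1)); f=np.radians(166.35)-t/' arc.py; sed -i 's/,0.3\],end/,0.3],end/; s/round(-(x/float(-(x/;s/, *4),0,round/,0,/' arc.py; cat > arc.py <<'E'
from h import *
import sys
s=status.read_state(); print(s['tool_pos'],s['width'],s['grip_force'],np.round(s['wrist_force'],1))
a,b,n=map(float,sys.argv[1:]); f=np.radians(166.35-np.linspace(a,b,int(n)+1))
print(np.c_[-np.diff(.144*np.cos(f)),-np.diff(.144*np.sin(f))].round(4).tolist())
E
python3 arc.py 41.5 103.5 10
```

```text
[0.42347423 0.35556065 0.15612671] 0.4901979880099344 80.18678784370422 [-3.9  1.3  5.3]
[[-0.0132, -0.0082], [-0.0141, -0.0067], [-0.0147, -0.0052], [-0.0152, -0.0035], [-0.0155, -0.0019], [-0.0156, -0.0002], [-0.0155, 0.0015], [-0.0153, 0.0031], [-0.0148, 0.0048], [-0.0142, 0.0063]]
```

Call:
{"name": "drive_tool", "arguments": {"rows": [[0, 0, 0, -0.0132, 0, -0.009, 0.3], [0, 0, 0, -0.0141, 0, -0.0075, 0.3], [0, 0, 0, -0.0147, 0, -0.0052, 0.3], [0, 0, 0, -0.0152, 0, -0.0035, 0.3], [0, 0, 0, 0, 0, 0, 0.3], [0, 0, 0, 0, 0, 0, 0.3]]}}

```text
time: 6.65
tool_pos: [0.4804, 0.3619, 0.1795]
tcp_rot: [0.122, -3.139, -0.011]
wrist_force: [-1.3, 8.3, -4.0]
width: 0.484
grip_force: 81.4
```

Call:
{"name": "drive_tool", "arguments": {"rows": [[0, 0, 0, -0.0155, 0.001, -0.0014, 0.3], [0, 0, 0, -0.0156, 0, -0.0002, 0.3], [0, 0, 0, -0.0155, 0, 0.0015, 0.3], [0, 0, 0, -0.0153, 0, 0.0031, 0.3], [0, 0, 0, 0, 0, 0, 0.3], [0, 0, 0, 0, 0, 0, 0.3]]}}

```text
time: 7.15
tool_pos: [0.5443, 0.3609, 0.1767]
tcp_rot: [-0.128, 3.136, -0.009]
wrist_force: [3.5, -10.4, 2.7]
width: 0.299
grip_force: 8.8
```

```bash
python3 - <<'E'
from h import *
p=cam('wrist');save(p,'g3'); q=cam('scene'); save(q,'g3s'); s=p['state'];print(s['tool_pos'],s['wrist_force'],s['width'])
a=cv2.resize(p['color'][:,80:480,::-1],(400,420)); b=cv2.resize(q['color'][90:230,160:293,::-1],(400,420),interpolation=cv2.INTER_CUBIC)
cv2.imwrite('pics/v5.png',np.hstack([a,b]))
E
```

```text
[0.5443348  0.36093566 0.17667106] [  3.52268687 -10.38421779   2.72950702] 0.2994018312620691
```

View pics/v5.png

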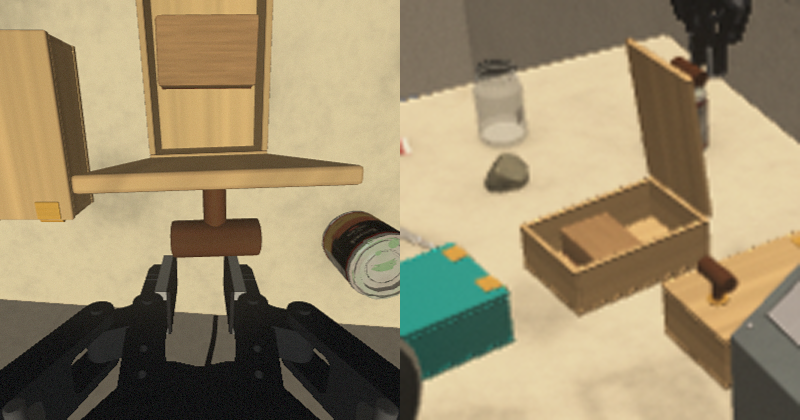

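```bash
cat > ang.py <<'E'
from h import *
np.set_printoptions(precision=4,suppress=True)
import sys
h0=(float(sys.argv[1]),float(sys.argv[2]))
for n in sys.argv[3:]:
    p=cam(n); im=p['color'].astype(int); m=((im.sum(2)<230)&(im[...,0]>im[...,2]+15)).astype(np.uint8)
    k,l,st,ce=cv2.connectedComponentsWithStats(m); r=[]
    for i in range(1,k):
        if st[i][4]>(20 if n!='wrist' else 500):
            b=lidang(p,ce[i],h0)
            if b[0]<12: print(n,ce[i],st[i],b)
E
python3 ang.py .3655 .3488 wrist scene top
```

```text
wrist [295.1852 231.873 ] [ 251  189   90   71 3898] (np.float64(9.143996072636044), np.float64(82.75), array([0.521 , 0.3616, 0.2031]))
scene [241.3228 123.418 ] [236 106  12  39 189] (np.float64(3.355225119160136), np.float64(59.25), array([0.4628, 0.3568, 0.1976]))
scene [256.5789 113.3684] [250 109  12  10  57] (np.float64(0.42113445225027774), np.float64(84.75), array([0.526 , 0.362 , 0.2025]))
scene [246.74 118.46] [244 111   6  19  50] (np.float64(1.6144105984281696), np.float64(69.25), array([0.4873, 0.3588, 0.2029]))
```

Call:
{"name": "drive_tool", "arguments": {"rows": [[0, 0, 0, -0.002, 0, -0.032, 0], [0, 0, 0, 0, 0, -0.032, 0], [0, 0, 0, 0, 0, -0.032, 0], [0, 0, 0, 0.03, 0, 0, 0], [0, 0, 0, 0.032, 0, 0, 0], [0, 0, 0, 0.03, 0, 0.01, 0], [0, 0, 0, 0, 0, 0.035, 0], [0, 0, 0, 0, 0, 0.035, 0]]}}

```text
time: 8.07
tool_pos: [0.4529, 0.3589, 0.1955]
tcp_rot: [-0.131, 3.131, 0.008]
wrist_force: [-0.1, 0.8, -1.7]
width: -0.0
grip_force: 0.0
```

Call:
{"name": "drive_tool", "arguments": {"rows": [[0, 0, 0, 0, 0, 0, 0], [0, 0, 0, -0.012, 0, 0, 0], [0, 0, 0, -0.012, 0, 0, 0], [0, 0, 0, -0.012, 0, 0, 0], [0, 0, 0, -0.012, 0, 0, 0], [0, 0, 0, -0.01, 0, 0, 0], [0, 0, 0, 0, 0, 0, 0], [0, 0, 0, 0, 0, 0, 0]]}}

```text
time: 8.73
tool_pos: [0.5114, 0.3619, 0.1923]
tcp_rot: [-0.127, 3.138, 0.0]
wrist_force: [-0.5, -0.6, 0.1]
width: -0.0
grip_force: 0.0
```

```bash
python3 ang.py .3655 .3488 scene top; python3 -c "
from h import *
s=status.read_state();print(s['tool_pos'],s['wrist_force'])
plan([.4415,.160,.27],Rt(4.7))"
```

```text
scene [242.7273 129.4091] [241 124   4  12  22] (np.float64(9.091913883263851), np.float64(56.0), array([0.4551, 0.3562, 0.195 ]))
[0.51011126 0.36178129 0.19181309] [ 0.10061931  0.6380608  -0.33249291]
t 8.83 pos [0.5101 0.3618 0.1918] w 0.0 turn [-0.01 -0.01 -0.01] shift old axes [ 0.0849 -0.1955 -0.0781] new axes [ 0.0849 -0.1955 -0.0782]
```

Call:
{"name": "drive_tool", "arguments": {"rows": [[0, 0, 0, 0.035, 0, 0, 0], [0, 0, 0, 0.025, 0, -0.03, 0], [0, 0, 0, 0.012, -0.025, -0.03, 1], [0, 0, 0, 0.0125, -0.035, -0.018, 1], [0, 0, 0, 0, -0.0405, 0, 1], [0, 0, 0, 0, -0.04, 0, 1], [0, 0, 0, 0, -0.04, 0, 1], [0, 0, 0, 0, -0.015, 0, 1]]}}

```text
time: 9.5
tool_pos: [0.4411, 0.1563, 0.2703]
tcp_rot: [-0.127, 3.138, -0.003]
wrist_force: [0.2, -0.2, 0.4]
width: 0.848
grip_force: 0.0
```

Call:
{"name": "drive_tool", "arguments": {"rows": [[0, 0, 0, 0, 0, 0, 1], [0, 0, 0, 0, 0, 0, 1], [0, 0, 0, 0, 0, 0, 1]]}}

```text
time: 9.75
tool_pos: [0.4415, 0.1609, 0.2699]
tcp_rot: [-0.129, 3.139, 0.001]
wrist_force: [-0.3, -0.5, -0.1]
width: 0.997
grip_force: 0.0
```

```bash
python3 ang.py .3655 .3488 scene top; echo; python3 ang.py .4415 .160 wrist; python3 - <<'E'
from h import *
p=cam('wrist'); im=p['color'].astype(int); m=((im.sum(2)<230)&(im[...,0]>im[...,2]+15)).astype(np.uint8)
k,l,st,ce=cv2.connectedComponentsWithStats(m)
for i in range(1,k):
    if st[i][4]>400:
        c=np.argwhere(l==i)[:,::-1].astype(np.float32); r=cv2.minAreaRect(c); q=at_z(p,r[0],.094)
        if abs(q[0]-.44)<.03: print(r,q)
plan([.4415,.160,.068],Rt(4.7))
E
```

```text
scene [242.64 129.28] [241 124   4  12  25] (np.float64(8.93617975211908), np.float64(56.0), array([0.4551, 0.3562, 0.195 ]))
top [156.6038 166.2642] [152 162  12   9  53] (np.float64(4.455516024305538), np.float64(96.0), array([0.5533, 0.3642, 0.1956]))
top [162.9672 205.1475] [159 196  15  29  61] (np.float64(1.0067658780794027), np.float64(48.25), array([0.4374, 0.3547, 0.187 ]))

wrist [279.4575 184.7383] [261 176  38  17 577] (np.float64(0.030273786569929267), np.float64(1.0), array([0.4422, 0.1601, 0.0964]))
((450.11444091796875, 186.6299591064453), (57.63340759277344, 149.6243896484375), 38.224342346191406) [0.42775225 0.3669096  0.094     ]
((279.5, 184.0), (16.0, 37.0), 90.0) [0.44177193 0.16001758 0.094     ]
t 9.95 pos [0.4416 0.1613 0.2696] w 1.0 turn [ 0.01 -0.03  0.11] shift old axes [ 1.000e-04 -1.300e-03  2.016e-01] new axes [ 2.000e-04 -1.300e-03  2.016e-01]
```

Call:
{"name": "drive_tool", "arguments": {"rows": [[0, 0, 0, 0, -0.0013, 0.04, 1], [0, 0, 0, 0, 0, 0.04, 1], [0, 0, 0, 0, 0, 0.04, 1], [0, 0, 0, 0, 0, 0.04, 1], [0, 0, 0, 0, 0, 0.025, 1], [0, 0, 0, 0, 0, 0.0136, 1], [0, 0, 0, 0, 0, 0, 1], [0, 0, 0, 0, 0, 0, 1]]}}

```text
time: 10.62
tool_pos: [0.4411, 0.1593, 0.0704]
tcp_rot: [0.131, -3.136, 0.001]
wrist_force: [0.1, 0.9, 0.5]
width: 0.999
grip_force: 0.0
```

Call:
{"name": "drive_tool", "arguments": {"rows": [[0, 0, 0, 0, 0, 0, 0.3], [0, 0, 0, 0, 0, 0, 0.3], [0, 0, 0, 0, 0, 0, 0.3], [0, 0, 0, 0, 0, 0, 0.3], [0, 0, 0, 0, 0, 0, 0.3], [0, 0, 0, 0, 0, 0, 0.3]], "force": 80}}

```text
time: 11.12
tool_pos: [0.4433, 0.1611, 0.0741]
tcp_rot: [-0.127, 3.136, 0.006]
wrist_force: [-3.8, 5.1, 9.1]
width: 0.481
grip_force: 79.5
```

```bash
python3 arc.py 0 103.5 16
```

```text
[0.44333251 0.16107526 0.07410817] 0.48061162188890605 79.54598307609558 [-3.8  5.1  9.1]
[[-0.0047, -0.0155], [-0.0064, -0.0149], [-0.0081, -0.0141], [-0.0096, -0.0131], [-0.011, -0.0119], [-0.0123, -0.0106], [-0.0134, -0.0092], [-0.0144, -0.0076], [-0.0151, -0.0059], [-0.0157, -0.0042], [-0.0161, -0.0024], [-0.0162, -0.0006], [-0.0162, 0.0013], [-0.016, 0.0031], [-0.0155, 0.0049], [-0.0149, 0.0066]]
```

Call:
{"name": "drive_tool", "arguments": {"rows": [[0, 0, 0, -0.001, 0.0015, -0.003, 0.3], [0, 0, 0, 0, 0, 0, 0.3], [0, 0, 0, -0.0047, 0, -0.0155, 0.3], [0, 0, 0, -0.0064, 0, -0.0149, 0.3], [0, 0, 0, -0.0081, 0, -0.0141, 0.3], [0, 0, 0, -0.0096, 0, -0.0131, 0.3], [0, 0, 0, 0, 0, 0, 0.3], [0, 0, 0, 0, 0, 0, 0.3]], "force": 110}}

```text
time: 11.78
tool_pos: [0.4752, 0.1637, 0.1327]
tcp_rot: [-0.128, 3.132, 0.003]
wrist_force: [7.9, 2.4, -8.6]
width: 0.436
grip_force: 111.1
```

Call:
{"name": "drive_tool", "arguments": {"rows": [[0, 0, 0, -0.003, 0, 0.003, 0.3], [0, 0, 0, 0, 0, 0, 0.3], [0, 0, 0, 0, 0, 0, 0.3]]}}

```text
time: 12.03
tool_pos: [0.4715, 0.1633, 0.1281]
tcp_rot: [0.128, -3.132, -0.001]
wrist_force: [-6.7, 2.4, 4.1]
width: 0.434
grip_force: 120.9
```

```bash
python3 ang.py .4418 .160 wrist scene
```

```text
wrist [280.5754 255.7878] [ 235  218   93   91 3078] (np.float64(0.7923214971099246), np.float64(23.5), array([0.4669, 0.1621, 0.147 ]))
scene [271.01 164.3 ] [266 157  13  16 100] (np.float64(0.2858583495226302), np.float64(22.0), array([0.4647, 0.1619, 0.1439]))
```

Call:
{"name": "drive_tool", "arguments": {"rows": [[0, 0, 0, -0.0086, 0, -0.0137, 0.3], [0, 0, 0, -0.0107, 0, -0.0118, 0.3], [0, 0, 0, -0.012, 0, -0.0105, 0.3], [0, 0, 0, 0, 0, 0, 0.3], [0, 0, 0, 0, 0, 0, 0.3]]}}

```text
time: 12.55
tool_pos: [0.5063, 0.1651, 0.1642]
tcp_rot: [0.129, -3.139, 0.002]
wrist_force: [-0.5, -0.0, 0.5]
width: 0.298
grip_force: 0.0
```

```bash
python3 ang.py .4418 .160 wrist scene
```

```text
wrist [282.071  241.7758] [ 242  207   81   62 2351] (np.float64(0.3563650394335346), np.float64(40.0), array([0.4963, 0.1645, 0.176 ]))
scene [280.2475 151.0594] [275 144  13  16 101] (np.float64(0.2133208532315347), np.float64(40.75), array([0.4978, 0.1646, 0.1771]))
```

Call:
{"name": "drive_tool", "arguments": {"rows": [[0, 0, 0, 0, 0, -0.04, 0], [0, 0, 0, 0, 0, -0.04, 0], [0, 0, 0, 0.035, 0, -0.01, 0], [0, 0, 0, 0.035, 0, 0, 0], [0, 0, 0, 0.023, 0, 0.015, 0], [0, 0, 0, 0, 0, 0.04, 0], [0, 0, 0, 0, 0, 0.037, 0], [0, 0, 0, 0, 0, 0, 0]]}}

```text
time: 13.32
tool_pos: [0.4063, 0.156, 0.1559]
tcp_rot: [0.129, -3.127, 0.005]
wrist_force: [-1.3, -0.7, -1.7]
width: 0.0
grip_force: 0.0
```

Call:
{"name": "drive_tool", "arguments": {"rows": [[0, 0, 0, -0.015, 0, 0, 0], [0, 0, 0, -0.02, 0, 0, 0], [0, 0, 0, -0.02, 0, 0, 0], [0, 0, 0, -0.02, 0, 0, 0], [0, 0, 0, 0, 0, 0, 0]]}}

```text
time: 13.73
tool_pos: [0.492, 0.1647, 0.1653]
tcp_rot: [-0.128, 3.135, 0.001]
wrist_force: [-0.3, -0.3, 0.3]
width: 0.004
grip_force: 0.0
```

```bash
python3 ang.py .4418 .160 wrist scene
```

```text
scene [281.     151.7907] [275 140  13  20  86] (np.float64(1.2619512148940175), np.float64(40.75), array([0.4978, 0.1646, 0.1771]))
```

```bash
python3 - <<'E'
from h import *
p=cam('wrist');q=cam('scene')
a=cv2.resize(p['color'][:,80:480,::-1],(400,420)); b=cv2.resize(q['color'][80:220,200:333,::-1],(400,420),interpolation=cv2.INTER_CUBIC)
cv2.imwrite('pics/v6.png',np.hstack([a,b]))
E
```

```text
(no output)
```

View pics/v6.png

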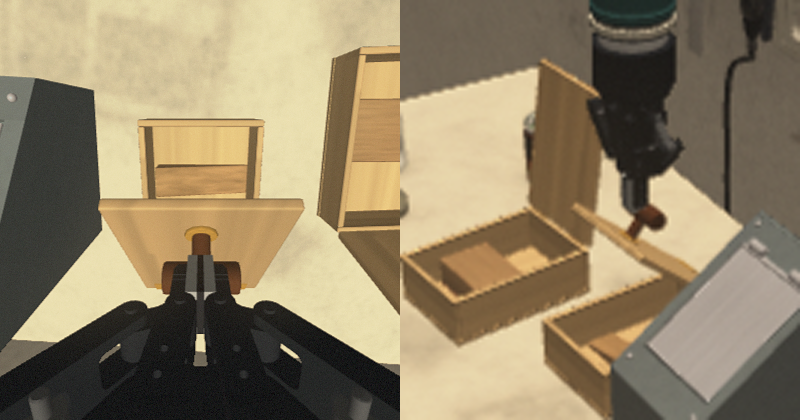

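Call:
{"name": "drive_tool", "arguments": {"rows": [[0, 0, 0, 0, 0, -0.04, 0], [0, 0, 0, 0, 0, -0.035, 0], [0, 0, 0, 0.036, 0, 0, 0], [0, 0, 0, 0.036, 0, 0, 0], [0, 0, 0, 0.017, 0, 0.02, 0], [0, 0, 0, 0, 0, 0.04, 0], [0, 0, 0, 0, 0, 0.037, 0], [0, 0, 0, 0, 0, 0.018, 0]]}}

```text
time: 14.6
tool_pos: [0.3949, 0.1559, 0.1193]
tcp_rot: [0.13, -3.134, 0.002]
wrist_force: [-0.9, -0.8, -0.5]
width: 0.004
grip_force: 0.0
```

Call:
{"name": "drive_tool", "arguments": {"rows": [[0, 0, 0, 0, 0, 0, 0], [0, 0, 0, -0.018, 0, 0, 0], [0, 0, 0, -0.018, 0, -0.002, 0], [0, 0, 0, -0.018, 0, -0.008, 0], [0, 0, 0, -0.018, 0, -0.008, 0], [0, 0, 0, -0.018, 0, -0.008, 0], [0, 0, 0, 0, 0, 0, 0], [0, 0, 0, 0, 0, 0, 0]]}}

```text
time: 15.27
tool_pos: [0.49, 0.1646, 0.1508]
tcp_rot: [-0.129, 3.136, 0.001]
wrist_force: [-0.3, -0.7, -0.1]
width: 0.001
grip_force: 0.0
```

```bash
python3 ang.py .4418 .160 wrist scene; python3 -c "
from h import *
s=status.read_state();print(s['tool_pos'],s['wrist_force'])"
```

```text
scene [292.7653 152.6556] [281 134  23  38 392] (np.float64(10.175136352306207), np.float64(50.5), array([0.5188, 0.1663, 0.1896]))
[0.4878772  0.164166   0.14906653] [-0.20783618  1.3429499  -0.3500142 ]
```

Call:
{"name": "drive_tool", "arguments": {"rows": [[0, 0, 0, -0.018, 0, -0.011, 0], [0, 0, 0, -0.018, 0, -0.011, 0], [0, 0, 0, -0.018, 0, -0.011, 0], [0, 0, 0, -0.018, 0, -0.007, 0], [0, 0, 0, -0.017, 0, 0, 0], [0, 0, 0, -0.012, 0, 0, 0], [0, 0, 0, 0, 0, 0, 0], [0, 0, 0, 0, 0, 0, 0]]}}

```text
time: 16.03
tool_pos: [0.5881, 0.1724, 0.188]
tcp_rot: [0.129, -3.137, 0.001]
wrist_force: [0.7, -0.5, -0.2]
width: -0.001
grip_force: 0.0
```

Call:
{"name": "drive_tool", "arguments": {"rows": [[0, 0, 0, 0.035, 0, 0, 0], [0, 0, 0, 0.035, 0, 0, 0.4], [0, 0, 0, 0.035, 0, -0.03, 0.4], [0, 0, 0, 0.035, 0, -0.04, 0.4], [0, 0, 0, 0.01, 0, -0.03, 0.4], [0, 0, 0, 0, 0, -0.01, 0.4], [0, 0, 0, 0, 0, 0, 0.4], [0, 0, 0, 0, 0, 0, 0.4]]}}

```text
time: 16.7
tool_pos: [0.4504, 0.1611, 0.2872]
tcp_rot: [-0.129, 3.138, 0.0]
wrist_force: [-0.1, -0.9, -0.8]
width: 0.395
grip_force: 0.0
```

```bash
python3 ang.py .4418 .160 wrist scene top; python3 - <<'E'
from h import *
p=cam('wrist');save(p,'w7');s=status.read_state();print(s['tool_pos'],s['time'])
for t in ['wedge','block','flap','parts_box']:
    for m in masks_of(p,t)[:3]:
        ys,xs=np.nonzero(m['mask']); r=cv2.minAreaRect(np.c_[xs,ys].astype(np.float32)); print(t,round(m['score'],2),r,at_z(p,r[0],.026))
E
```

```text
top [228.8095 138.0476] [226 135   6   7  21] (np.float64(4.864645519703335), np.float64(100.0), array([0.6389, 0.1762, 0.1919]))
[0.44993407 0.16074164 0.28469908] 16.9
wedge 0.95 ((281.0, 187.5), (23.0, 64.0), 90.0) [0.47409135 0.16329161 0.026     ]
wedge 0.67 ((279.5, 313.0), (104.0, 87.0), 90.0) [0.70024721 0.17939445 0.026     ]
block 0.93 ((419.5, 153.5), (43.0, 69.0), 90.0) [0.40703396 0.35982467 0.026     ]
flap 0.61 ((100.36827087402344, 214.2501220703125), (103.3731460571289, 134.0793914794922), 10.359052658081055) [ 0.5397414  -0.11367985  0.026     ]
parts_box 0.59 ((112.54557800292969, 215.63397216796875), (189.5271453857422, 191.89230346679688), 3.012787342071533) [ 0.54050321 -0.09499158  0.026     ]
```

View pics/w7.png

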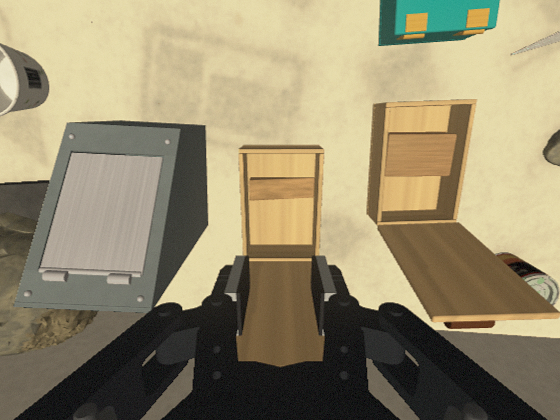

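```bash
python3 - <<'E'
from h import *
np.set_printoptions(precision=4,suppress=True)
p=cam('wrist')
c=p['color'][135:270,230:335,::-1]; cv2.imwrite('pics/z8.png',cv2.resize(c,(466,600),interpolation=cv2.INTER_CUBIC))
for u in [(250,178),(312,177),(312,198),(250,200)]: print(at_z(p,u,.025))
q=cam('scene'); m=masks_of(q,'wedge'); print([(round(x['score'],2),x['bbox']) for x in m])
E
```

```text
[0.4651 0.1161 0.025 ]
[0.456  0.2087 0.025 ]
[0.4886 0.2126 0.025 ]
[0.4996 0.1177 0.025 ]
[(0.64, [214.2, 161.2, 241.5, 178.5]), (0.58, [264.2, 191.8, 275.7, 204.1])]
```

View pics/z8.png

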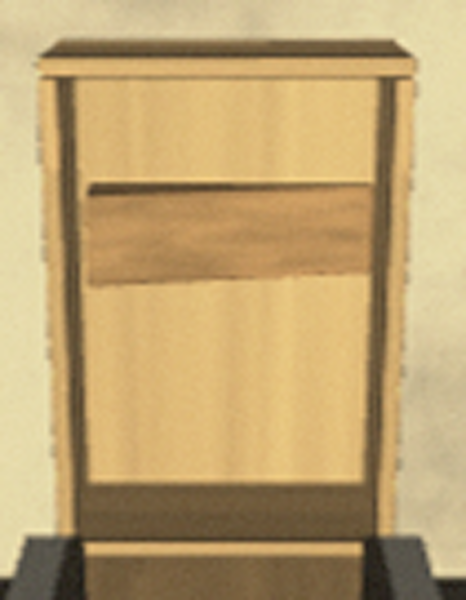

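```bash
cat > fit.py <<'E'
from h import *
from scipy.optimize import least_squares
np.set_printoptions(precision=4,suppress=True)
p=cam('wrist'); s=p['state']
c35,s35=np.cos(np.radians(35)),np.sin(np.radians(35))
L=[(-.08,y,.115) for y in(-.063,.063)]+[(.08,y,.227) for y in(.063,-.063)]+[(a*.064*c35,b*.05,.171+a*.064*s35) for a,b in((-1,-1),(-1,1),(1,1),(1,-1))]
U=np.array([(69,123),(183,128),(155,311),(17,308),(73,153),(161,154),(143,276),(40,270)],np.float32)
g=cv2.cvtColor(p['color'],cv2.COLOR_RGB2GRAY)
U2=cv2.cornerSubPix(g,U.copy().reshape(-1,1,2),(5,5),(-1,-1),(3,30,.01)).reshape(-1,2); print((U2-U).round(1).tolist())
ok=np.linalg.norm(U2-U,axis=1)<5; U2[~ok]=U[~ok]
def X(v): Rz=R.from_euler('z',v[2]).as_matrix(); return [Rz@l+[v[0],v[1],v[3]] for l in np.array(L)]
f=lambda v:(np.array([proj(p,x) for x in X(v)])-U2).ravel()
r=least_squares(f,[.5,-.02,.05,0],loss='soft_l1'); print('box x y yaw z',r.x,np.degrees(r.x[2])); print(r.fun.reshape(-1,2).round(1).tolist())
# top view check of flap centre
q=cam('top'); m=masks_of(q,'flap')[0]; ys,xs=np.nonzero(m['mask']); print('top flap',m['score'],at_z(q,(xs.mean(),ys.mean()),.171), proj(q,[r.x[0],r.x[1],.171]),xs.mean(),ys.mean())
# wedge corners
W=[at_z(p,u,z) for u,z in (((249.8,178.5),.030),((313.8,176.7),.014),((313.8,196.3),.014),((249.8,199.4),.030))]
W=np.array(W); print(W); a=(W[1]+W[2]-W[0]-W[3])/2; print('wedge c',W.mean(0),'len',np.linalg.norm(a[:2]),'wid',np.linalg.norm(W[3]-W[0]),np.linalg.norm(W[2]-W[1]),'axis deg from +y',np.degrees(np.arctan2(-a[0],a[1])))
E
python3 fit.py; python3 -c "
from h import *
print(status.read_state()['q'])"
```

```text
[[-2.0, -2.4000000953674316], [0.0, 0.0], [-3.200000047683716, -2.700000047683716], [-2.200000047683716, -4.099999904632568], [-1.2000000476837158, -2.5999999046325684], [0.699999988079071, 1.5], [-1.399999976158142, -4.5], [-0.10000000149011612, -2.700000047683716]]
box x y yaw z [ 0.4769 -0.0199  0.0293 -0.0033] 1.677735106216904
[[0.2, 1.3], [-3.8, -0.0], [-1.5, 0.7], [0.8, -0.9], [-0.2, -1.1], [1.4, -1.4], [1.1, 0.7], [-0.5, 0.2]]
top flap 0.76 [ 0.4787 -0.0183  0.171 ] [289.8586 190.4579] 289.3112745098039 189.8937908496732
[[0.4656 0.1164 0.03  ]
 [0.4584 0.2132 0.014 ]
 [0.4896 0.217  0.014 ]
 [0.498  0.118  0.03  ]]
wedge c [0.4779 0.1661 0.022 ] len 0.0982216328874158 wid 0.032450584141651174 0.03140720338334154 axis deg from +y 4.582876748691977
[ 2.91145463e-01 -1.55934441e-01  1.89847557e+00 -1.42284635e-05
  1.39911138e+00 -1.36176982e+00]
```

Call:
{"name": "drive_tool", "arguments": {"rows": [[0, 0, 7, 0, 0, 0, 0.6], [0, 0, 7, 0, 0, 0, 0.6], [0, 0, 7, 0, 0, 0, 0.6], [0, 0, 7, 0, 0, 0, 0.6], [0, 0, 7, 0, 0, 0, 0.6], [0, 0, 7, 0, 0, 0, 0.6], [0, 0, 7, 0, 0, 0, 0.6], [0, 0, 7, 0, 0, 0, 0.6]]}}

```text
time: 18.07
tool_pos: [0.4508, 0.1611, 0.2874]
tcp_rot: [1.368, 2.828, 0.0]
wrist_force: [0.3, 0.7, 0.0]
width: 0.601
grip_force: 0.0
```

Call:
{"name": "drive_tool", "arguments": {"rows": [[0, 0, 7, 0, 0, 0, 0.6], [0, 0, 7, 0, 0, 0, 0.6], [0, 0, 7, 0, 0, 0, 0.6], [0, 0, 7, 0, 0, 0, 0.6], [0, 0, 6, 0, 0, 0, 0.6], [0, 0, 0, 0, 0, 0, 0.6], [0, 0, 0, 0, 0, 0, 0.6], [0, 0, 0, 0, 0, 0, 0.6]]}}

```text
time: 18.73
tool_pos: [0.4508, 0.1611, 0.2873]
tcp_rot: [2.125, 2.314, 0.0]
wrist_force: [0.8, 0.3, 0.0]
width: 0.599
grip_force: 0.0
```

```bash
python3 - <<'E'
from h import *
np.set_printoptions(precision=4,suppress=True)
plan([.4777,.166,.15],Rt(4.6)*R.from_euler('z',90,degrees=True))
p=cam('wrist');save(p,'w9')
for m in masks_of(p,'wedge')[:2]:
    ys,xs=np.nonzero(m['mask']); r=cv2.minAreaRect(np.c_[xs,ys].astype(np.float32)); print(round(m['score'],2),r,at_z(p,r[0],.022),proj(p,[.4777,.166,.022]))
E
```

```text
t 18.73 pos [0.4508 0.1611 0.2873] w 0.6 turn [ 0.01 -0.    0.26] shift old axes [0.0026 0.0272 0.1373] new axes [0.0027 0.0272 0.1373]
0.68 ((296.71990966796875, 168.50439453125), (21.335731506347656, 65.40691375732422), 1.1457629203796387) [0.4764 0.1653 0.022 ] [297.6457 168.1317]
```

Call:
{"name": "drive_tool", "arguments": {"rows": [[0, 0, 0, 0.0011, 0.0133, 0.035, 0.6], [0, 0, 0, 0.0011, 0.0133, 0.035, 0.6], [0, 0, 0, 0, 0, 0.04, 0.6], [0, 0, 0, 0, 0, 0.04, 0.6], [0, 0, 0, 0, 0, 0.04, 0.6], [0, 0, 0, 0, 0, 0.035, 0.6], [0, 0, 0, 0, 0, 0.03, 0.6], [0, 0, 0, 0, 0, 0.015, 0.6]]}}

```text
time: 19.5
tool_pos: [0.4737, 0.1644, 0.0129]
tcp_rot: [-2.125, -2.31, 0.009]
wrist_force: [-0.2, 0.2, -0.4]
width: 0.603
grip_force: 0.0
```

Call:
{"name": "drive_tool", "arguments": {"rows": [[0, 0, 0, 0, 0, 0.005, 0.6], [0, 0, 0, 0, 0, 0.003, 0.5], [0, 0, 0, 0, 0, 0, 0.45], [0, 0, 0, 0, 0, 0, 0.45]]}}

```text
time: 19.83
tool_pos: [0.4786, 0.1659, 0.0107]
tcp_rot: [2.127, 2.31, 0.004]
wrist_force: [0.5, 1.6, -0.2]
width: 0.45
grip_force: 0.0
```

Call:
{"name": "drive_tool", "arguments": {"rows": [[0, 0, 0, 0, 0, 0.002, 0.45], [0, 0, 0, 0, 0, 0, 0.2], [0, 0, 0, 0, 0, 0, 0.2], [0, 0, 0, 0, 0, 0, 0.2], [0, 0, 0, 0, 0, 0, 0.2], [0, 0, 0, 0, 0, 0, 0.2]], "force": 50}}

```text
time: 20.33
tool_pos: [0.4772, 0.1655, 0.0075]
tcp_rot: [2.128, 2.311, 0.001]
wrist_force: [-0.7, -0.6, -0.1]
width: 0.203
grip_force: 0.0
```

Call:
{"name": "drive_tool", "arguments": {"rows": [[0, 0, 0, 0, 0, -0.01, 0.2], [0, 0, 0, 0, 0, -0.02, 0.2], [0, 0, 0, 0, 0, -0.03, 0.2], [0, 0, 0, 0, 0, -0.04, 0.2], [0, 0, 0, 0, 0, -0.04, 0.2], [0, 0, 0, 0, 0, -0.04, 0.2], [0, 0, 0, 0, 0, -0.04, 0.2], [0, 0, 0, 0, 0, -0.04, 0.2]]}}

```text
time: 21.0
tool_pos: [0.4765, 0.1654, 0.2702]
tcp_rot: [2.128, 2.311, 0.001]
wrist_force: [0.9, 0.1, 0.6]
width: 0.2
grip_force: 0.0
```

Call:
{"name": "drive_tool", "arguments": {"rows": [[0, 0, 0, 0, 0, -0.02, 0.2], [0, 0, 0, 0, 0, -0.02, 0.2], [0, 0, 0, 0, 0, 0, 0.2], [0, 0, 0, 0, 0, 0, 0.2]]}}

```text
time: 21.33
tool_pos: [0.4777, 0.1657, 0.3092]
tcp_rot: [2.127, 2.309, 0.005]
wrist_force: [0.7, -0.4, 0.2]
width: 0.201
grip_force: 0.0
```

```bash
python3 - <<'E'
from h import *
np.set_printoptions(precision=4,suppress=True)
s=status.read_state(); print(s['tool_pos'],s['width'],s['grip_force'],s['q'])
p=cam('wrist');save(p,'w10'); cv2.imwrite('pics/v9.png',p['color'][:,:,::-1])
for m in masks_of(p,'wedge')[:2]: print(m['score'],m['bbox'])
E
```

```text
[0.4777 0.1657 0.3092] 0.20112962309671165 0.0 [ 0.2846 -0.1115  1.8203 -0.      1.4292  0.2024]
0.84 [271.3, 134.5, 288.3, 198.9]
```

View pics/v9.png

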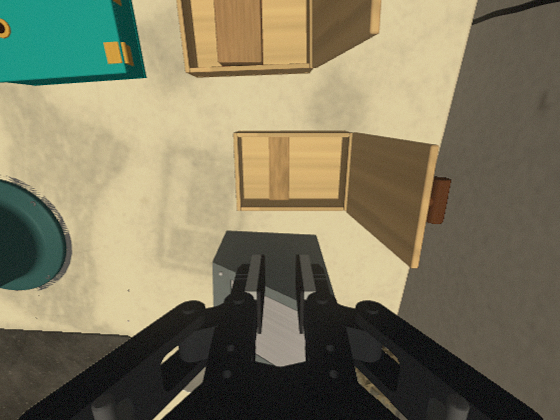

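```bash
python3 - <<'E'
from h import *
np.set_printoptions(precision=4,suppress=True)
p=cam('wrist')
m=masks_of(p,'wedge')[0]; ys,xs=np.nonzero(m['mask']); r=cv2.minAreaRect(np.c_[xs,ys].astype(np.float32)); print(r)
for z in (.006,.022,.03): print(z,at_z(p,r[0],z),[at_z(p,u,z)[:2].round(4).tolist() for u in cv2.boxPoints(r)])
# brightness-edge profile across wedge, rows 150,167,185
g=cv2.cvtColor(p['color'],cv2.COLOR_RGB2GRAY)
for y in (145,167,190): print(y,g[y-1:y+2,258:300].mean(0).astype(int).tolist())
q=cam('scene'); T=T_of(q)
ms=masks_of(q,'wedge'); print([(round(m['score'],2),m['bbox']) for m in ms]); print('exp',proj(q,[.477,.166,.01]))
cv2.imwrite('pics/v10.png',np.hstack([cv2.resize(p['color'][125:215,225:355,::-1],(520,360),interpolation=cv2.INTER_CUBIC),cv2.resize(q['color'][165:229,240:290,::-1],(280,360),interpolation=cv2.INTER_CUBIC)]))
E
```

```text
((280.0, 168.0), (62.0, 20.0), 90.0)
0.006 [0.4767 0.1616 0.006 ] [[0.4571, 0.209], [0.4884, 0.2116], [0.4978, 0.1108], [0.4643, 0.108]]
0.022 [0.4765 0.1645 0.022 ] [[0.4576, 0.2103], [0.4878, 0.2128], [0.4968, 0.1154], [0.4645, 0.1128]]
0.03 [0.4764 0.166  0.03  ] [[0.4578, 0.211], [0.4874, 0.2134], [0.4964, 0.1178], [0.4646, 0.1152]]
145 [184, 185, 186, 187, 185, 185, 186, 184, 185, 185, 186, 188, 165, 145, 150, 155, 155, 152, 147, 149, 151, 145, 139, 136, 137, 140, 142, 144, 140, 136, 140, 145, 137, 163, 187, 182, 183, 183, 184, 182, 182, 183]
167 [179, 176, 178, 179, 179, 177, 179, 178, 176, 177, 178, 178, 158, 136, 140, 148, 145, 143, 143, 147, 151, 146, 140, 138, 139, 144, 144, 140, 140, 140, 139, 139, 134, 163, 178, 176, 176, 176, 176, 175, 177, 175]
190 [170, 172, 172, 170, 171, 171, 172, 170, 169, 171, 171, 172, 154, 134, 129, 127, 135, 140, 146, 147, 148, 147, 139, 139, 141, 138, 137, 136, 139, 136, 135, 126, 136, 160, 172, 170, 170, 171, 170, 170, 170, 170]
[(0.66, [263.8, 190.1, 277.3, 202.3])]
exp [274.3123 199.2517]
```

View pics/v10.png

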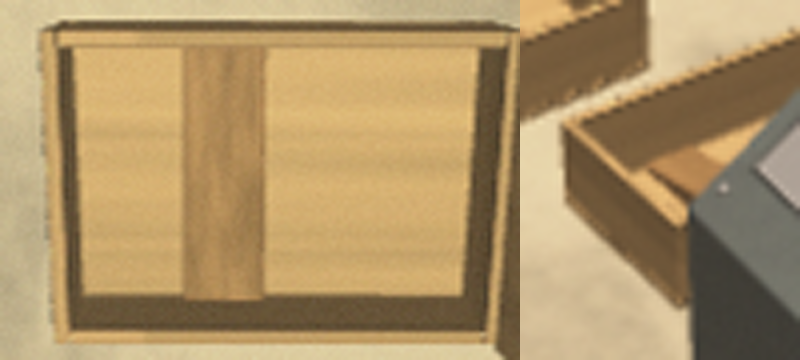

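Call:
{"name": "drive_tool", "arguments": {"rows": [[0, 0, 0, -0.003, 0, 0.04, 0.5], [0, 0, 0, -0.003, 0, 0.04, 0.5], [0, 0, 0, 0, 0, 0.04, 0.5], [0, 0, 0, 0, 0, 0.04, 0.5], [0, 0, 0, 0, 0, 0.04, 0.5], [0, 0, 0, 0, 0, 0.04, 0.5], [0, 0, 0, 0, 0, 0.035, 0.5], [0, 0, 0, 0, 0, 0.02, 0.5]]}}

```text
time: 22.3
tool_pos: [0.4732, 0.1583, 0.007]
tcp_rot: [-2.125, -2.308, 0.011]
wrist_force: [-0.7, 0.1, -0.4]
width: 0.496
grip_force: 0.0
```

Call:
{"name": "drive_tool", "arguments": {"rows": [[0, 0, 0, 0, 0, 0.008, 0.5], [0, 0, 0, 0, 0, 0.003, 0.48], [0, 0, 0, 0, 0, 0, 0.48], [0, 0, 0, 0, 0, 0, 0.48], [0, 0, 0, 0, 0, 0, 0.48]]}}

```text
time: 22.72
tool_pos: [0.4796, 0.1601, 0.0033]
tcp_rot: [2.127, 2.309, 0.005]
wrist_force: [0.3, -0.6, 0.2]
width: 0.477
grip_force: 0.0
```

Call:
{"name": "drive_tool", "arguments": {"rows": [[0, 0, 0, 0, 0, 0.002, 0.48], [0, 0, 0, 0, 0, 0, 0.48], [0, 0, 0, 0, 0, 0, 0.48]]}}

```text
time: 22.97
tool_pos: [0.4782, 0.1597, 0.0]
tcp_rot: [2.128, 2.31, 0.002]
wrist_force: [0.0, 0.7, -0.2]
width: 0.481
grip_force: 0.0
```

Call:
{"name": "drive_tool", "arguments": {"rows": [[0, 0, 0, 0, 0, 0.001, 0.48], [0, 0, 0, 0, 0, 0, 0.3], [0, 0, 0, 0, 0, 0, 0.3], [0, 0, 0, 0, 0, 0, 0.3], [0, 0, 0, 0, 0, 0, 0.3], [0, 0, 0, 0, 0, 0, 0.3]]}}

```text
time: 23.47
tool_pos: [0.4775, 0.1595, -0.0018]
tcp_rot: [-2.128, -2.311, 0.0]
wrist_force: [-0.5, -0.5, 0.3]
width: 0.302
grip_force: 0.1
```

Call:
{"name": "drive_tool", "arguments": {"rows": [[0, 0, 0, 0, 0, 0, 0.2], [0, 0, 0, 0, 0, 0, 0.2], [0, 0, 0, 0, 0, 0, 0.2]]}}

```text
time: 23.72
tool_pos: [0.4779, 0.1596, -0.0015]
tcp_rot: [2.128, 2.311, 0.001]
wrist_force: [0.6, 0.4, 2.5]
width: 0.198
grip_force: 1.0
```

Call:
{"name": "drive_tool", "arguments": {"rows": [[0, 0, 0, 0, 0, -0.002, 0.5], [0, 0, 0, 0, 0, 0, 0.5], [0, 0, 0, 0, 0, 0, 0.5], [0, 0, 0, 0, 0, 0.004, 0.5], [0, 0, 0, 0, 0, 0.002, 0.5], [0, 0, 0, 0, 0, 0, 0.5], [0, 0, 0, 0, 0, 0, 0.5]]}}

```text
time: 24.3
tool_pos: [0.4771, 0.1593, -0.0062]
tcp_rot: [-2.128, -2.31, 0.001]
wrist_force: [0.2, 0.3, -0.1]
width: 0.497
grip_force: 0.0
```

Call:
{"name": "drive_tool", "arguments": {"rows": [[0, 0, 0, 0, 0, 0.002, 0.5], [0, 0, 0, 0, 0, 0, 0.5], [0, 0, 0, 0, 0, 0, 0.5]]}}

```text
time: 24.55
tool_pos: [0.4775, 0.1595, -0.0079]
tcp_rot: [-2.128, -2.311, 0.0]
wrist_force: [-0.8, -0.4, -1.1]
width: 0.506
grip_force: 0.0
```

Call:
{"name": "drive_tool", "arguments": {"rows": [[0, 0, 0, 0, 0, 0.002, 0.5], [0, 0, 0, 0, 0, 0, 0.5], [0, 0, 0, 0, 0, 0, 0.5]]}}

```text
time: 24.8
tool_pos: [0.4774, 0.1595, -0.0099]
tcp_rot: [-2.128, -2.311, 0.0]
wrist_force: [0.5, 0.0, -1.2]
width: 0.501
grip_force: 0.0
```

Call:
{"name": "drive_tool", "arguments": {"rows": [[0, 0, 0, 0, 0, 0.002, 0.5], [0, 0, 0, 0, 0, 0.001, 0.5], [0, 0, 0, 0, 0, 0, 0.5], [0, 0, 0, 0, 0, 0, 0.5]]}}

```text
time: 25.13
tool_pos: [0.4774, 0.1595, -0.0129]
tcp_rot: [-2.128, -2.311, 0.0]
wrist_force: [-0.7, -0.9, -1.3]
width: 0.503
grip_force: 0.0
```

Call:
{"name": "drive_tool", "arguments": {"rows": [[0, 0, 0, 0, 0, 0, 0.2], [0, 0, 0, 0, 0, 0, 0.2], [0, 0, 0, 0, 0, 0, 0.2], [0, 0, 0, 0, 0, 0, 0.2], [0, 0, 0, 0, 0, 0, 0.2]]}}

```text
time: 25.55
tool_pos: [0.4779, 0.1595, -0.0125]
tcp_rot: [2.128, 2.311, 0.001]
wrist_force: [0.6, -0.6, 2.1]
width: 0.357
grip_force: 49.7
```

Call:
{"name": "drive_tool", "arguments": {"rows": [[0, 0, 0, 0, 0, -0.01, 0.2], [0, 0, 0, 0, 0, -0.02, 0.2], [0, 0, 0, 0, 0, -0.04, 0.2], [0, 0, 0, 0, 0, -0.041, 0.2], [0, 0, 0, 0, 0, -0.041, 0.2], [0, 0, 0, 0, 0, -0.041, 0.2], [0, 0, 0, 0, 0, -0.041, 0.2], [0, 0, 0, 0, 0, -0.041, 0.2]], "force": 70}}

```text
time: 26.22
tool_pos: [0.4766, 0.1593, 0.2647]
tcp_rot: [-2.128, -2.311, -0.0]
wrist_force: [0.7, 0.1, -0.8]
width: 0.347
grip_force: 69.3
```

Call:
{"name": "drive_tool", "arguments": {"rows": [[0, 0, -7, 0, 0, -0.02, 0.2], [0, 0, -7, 0, 0, -0.02, 0.2], [0, 0, -7, 0, 0, -0.01, 0.2], [0, 0, -7, 0, 0, 0, 0.2], [0, 0, -7, 0, 0, 0, 0.2], [0, 0, -7, 0, 0, 0, 0.2], [0, 0, -7, 0, 0, 0, 0.2], [0, 0, -7, 0, 0, 0, 0.2]]}}

```text
time: 26.88
tool_pos: [0.477, 0.1594, 0.3125]
tcp_rot: [-0.785, -3.041, 0.0]
wrist_force: [0.1, -0.4, -0.6]
width: 0.353
grip_force: 69.4
```

Call:
{"name": "drive_tool", "arguments": {"rows": [[0, 0, -7, 0, 0, 0, 0.2], [0, 0, -7, 0, 0, 0, 0.2], [0, 0, -7, 0, 0, 0, 0.2], [0, 0, -7, 0, 0, 0, 0.2], [0, 0, -3.3, 0, 0, 0, 0.2], [0, 0, 0, 0, 0, 0, 0.2], [0, 0, 0, 0, 0, 0, 0.2]]}}

```text
time: 27.47
tool_pos: [0.4772, 0.1594, 0.3124]
tcp_rot: [0.052, -3.141, 0.0]
wrist_force: [0.5, 0.4, -0.4]
width: 0.348
grip_force: 69.4
```

```bash
cat > ins.py <<'E'
from h import *
import sys
np.set_printoptions(precision=4,suppress=True)
s=status.read_state(); print(s['width'],s['grip_force'],s['wrist_force'],s['q'])
yaw=2.0; S=np.array([.4778,-.019,.171]); G=Rt(yaw,35); A=G.as_matrix(); off=float(sys.argv[1])
print('tool axes',A.T)
for d in map(float,sys.argv[2:]): 
    X=S+A[:,2]*(d+.0185)-A[:,0]*off; print(d,X); plan(X,G)
E
python3 ins.py .006 -.05 .043
python3 - <<'E'
from h import *
p=cam('wrist')
for m in masks_of(p,'wedge')[:3]:
    ys,xs=np.nonzero(m['mask']); print(m['score'],cv2.minAreaRect(np.c_[xs,ys].astype(np.float32)))
E
```

```text
0.3480855754298516 69.35370326042175 [ 0.4895  0.4145 -0.4364] [ 0.2729 -0.1145  1.8172  0.0001  1.4392 -1.3311]
tool axes [[-0.8187 -0.0286 -0.5736]
 [-0.0349  0.9994  0.    ]
 [ 0.5732  0.02   -0.8192]]
-0.05 [ 0.4647 -0.0195  0.2002]
t 27.47 pos [0.4772 0.1594 0.3124] w 0.35 turn [ -0.03 -35.02  -0.1 ] shift old axes [ 0.0184 -0.1784  0.1121] new axes [ 0.0797 -0.1783  0.0811]
0.043 [ 0.518  -0.0176  0.1241]
t 27.47 pos [0.4772 0.1594 0.3124] w 0.35 turn [ -0.03 -35.02  -0.1 ] shift old axes [-0.035  -0.1783  0.1883] new axes [ 0.0797 -0.1783  0.1741]
0.75 ((280.0, 261.0), (188.0, 62.0), 90.0)
```

Call:
{"name": "drive_tool", "arguments": {"rows": [[0, 0, 0, 0.004, -0.036, 0, 0.2], [0, 0, 0, 0.004, -0.036, 0, 0.2], [0, 0, 0, 0.004, -0.036, 0, 0.2], [0, 0, 0, 0.003, -0.036, 0, 0.2], [0, 0, 0, 0.003, -0.0343, 0, 0.2], [0, -7, 0, 0, 0, 0, 0.2], [0, -7, 0, 0, 0, 0, 0.2], [0, -7, 0, 0, 0, 0, 0.2]]}}

```text
time: 28.23
tool_pos: [0.4669, -0.0203, 0.3129]
tcp_rot: [-0.044, 2.769, 0.009]
wrist_force: [-0.0, 0.1, -0.2]
width: 0.348
grip_force: 69.5
```

Call:
{"name": "drive_tool", "arguments": {"rows": [[0, -7, 0, 0, 0, 0, 0.2], [0, -7, 0, 0, 0, 0, 0.2], [0, 0, 0, 0, 0, 0, 0.2], [0, 0, 0, 0, 0, 0, 0.2], [0, 0, 0, 0, 0, 0, 0.2]]}}

```text
time: 28.65
tool_pos: [0.4668, -0.0196, 0.3145]
tcp_rot: [-0.043, 2.529, 0.013]
wrist_force: [0.8, 0.6, 0.1]
width: 0.35
grip_force: 69.5
```

```bash
python3 - <<'E'
from h import *
np.set_printoptions(precision=4,suppress=True)
p=cam('wrist'); M=np.array(p['mount']); K=np.array(p['intrinsics'])
def tool(u,z):
    d=M[:3,:3]@((np.linalg.inv(K)@[u[0],u[1],1])*[1,-1,-1]); o=M[:3,3]; return o+d*(z-o[2])/d[2]
for m in masks_of(p,'wedge')[:2]:
    ys,xs=np.nonzero(m['mask']); b=m['bbox']; print(m['score'],b,tool((280,b[1]),-.022),tool((280,b[3]),-.03), tool((b[0],b[1]+8),-.025),tool((b[2],b[1]+8),-.025))
E
sed -i 's/E$//' /dev/null; python3 ins.py .006 -.05; python3 - <<'E'
from h import *
from scipy.optimize import least_squares
np.set_printoptions(precision=4,suppress=True)
q=cam('top'); m=masks_of(q,'parts_box'); print([(round(x['score'],2),x['bbox']) for x in m])
E
```

```text
0.62 [250.3, 166.1, 314.6, 355.3] [ 0.0565 -0.0008 -0.022 ] [-0.0561 -0.0008 -0.03  ] [ 0.0531 -0.0155 -0.025 ] [ 0.0531  0.0164 -0.025 ]
0.18 [509.0, 0.0, 560.0, 156.7] [ 0.1271 -0.0008 -0.022 ] [ 0.0624 -0.0008 -0.03  ] [ 0.1233  0.0949 -0.025 ] [ 0.1233  0.1162 -0.025 ]
0.350472866048552 69.48504187166691 [ 0.9068 -0.0198 -0.0689] [-0.2031 -0.6516  2.2887  0.1719  0.9124 -1.8732]
tool axes [[-0.8187 -0.0286 -0.5736]
 [-0.0349  0.9994  0.    ]
 [ 0.5732  0.02   -0.8192]]
-0.05 [ 0.4647 -0.0195  0.2002]
t 28.75 pos [ 0.468  -0.0196  0.3154] w 0.35 turn [-0.02  0.1   0.03] shift old axes [0.069  0.0003 0.0923] new axes [0.0688 0.0002 0.0924]
[(0.91, [266.2, 161.7, 311.6, 219.5])]sed: couldn't edit /dev/null: not a regular file
```

Call:
{"name": "drive_tool", "arguments": {"rows": [[0, 0, 0, 0.0172, 0, 0.023, 0.2], [0, 0, 0, 0.0172, 0, 0.023, 0.2], [0, 0, 0, 0.0172, 0, 0.023, 0.2], [0, 0, 0, 0.0172, 0, 0.023, 0.2], [0, 0, 0, 0, 0, 0.02, 0.2], [0, 0, 0, 0, 0, 0.015, 0.2], [0, 0, 0, 0, 0, 0, 0.2], [0, 0, 0, 0, 0, 0, 0.2]]}}

```text
time: 29.52
tool_pos: [0.4828, -0.0185, 0.1682]
tcp_rot: [-0.045, 2.534, 0.015]
wrist_force: [-0.1, 0.6, 0.2]
width: 0.346
grip_force: 69.5
```

```bash
python3 ins.py .006 -.015 .043; python3 - <<'E'
from h import *
p=cam('wrist'); save(p,'ins1')
np.set_printoptions(precision=3,suppress=True)
c35,s35=np.cos(np.radians(35)),np.sin(np.radians(35))
for n in ('wrist','scene'):
    p=cam(n)
    for m in masks_of(p,'flap')[:2]:
        c,_=cv2.findContours(m['mask'].astype(np.uint8),0,2); c=max(c,key=cv2.contourArea); print(n,m['score'],cv2.approxPolyDP(c,5,True)[:,0].tolist())
    Rz=R.from_euler('z',2,degrees=True)
    print('exp',[proj(p,Rz.apply([a*.064*c35,b*.05,.171+a*.064*s35])+[.4778,-.019,0]).round(0).tolist() for a,b in((-1,-1),(-1,1),(1,1),(1,-1))])
E
```

```text
0.3462307804637147 69.4944155216217 [-0.1137  0.6173  0.158 ] [-0.1888 -0.5076  2.4854  0.235   0.5807 -1.9534]
tool axes [[-0.8187 -0.0286 -0.5736]
 [-0.0349  0.9994  0.    ]
 [ 0.5732  0.02   -0.8192]]
-0.015 [ 0.4847 -0.0188  0.1716]
t 29.52 pos [ 0.4828 -0.0185  0.1682] w 0.35 turn [ 0.06 -0.18  0.02] shift old axes [-0.0035 -0.0004 -0.0016] new axes [-0.0035 -0.0004 -0.0016]
0.043 [ 0.518  -0.0176  0.1241]
t 29.52 pos [ 0.4828 -0.0185  0.1682] w 0.35 turn [ 0.06 -0.18  0.02] shift old axes [-0.0037 -0.0004  0.0564] new axes [-0.0035 -0.0004  0.0564]
wrist 0.77 [[194, 141], [208, 297], [224, 268], [249, 252], [248, 168], [309, 166], [311, 252], [336, 269], [354, 303], [372, 143]]
exp [[190.0, 140.0], [372.0, 140.0], [353.0, 331.0], [208.0, 331.0]]
scene 0.84 [[315, 162], [322, 175], [303, 197], [289, 197], [297, 180], [284, 193], [301, 212], [335, 178]]
exp [[302.0, 214.0], [281.0, 194.0], [314.0, 160.0], [337.0, 178.0]]
```

Call:
{"name": "drive_tool", "arguments": {"rows": [[0, 0, 0, -0.0035, 0, 0.01, 0.2], [0, 0, 0, 0, 0, 0.012, 0.2], [0, 0, 0, 0, 0, 0.012, 0.2], [0, 0, 0, 0, 0, 0.012, 0.2], [0, 0, 0, 0, 0, 0, 0.2], [0, 0, 0, 0, 0, 0, 0.2]]}}

```text
time: 30.27
tool_pos: [0.5103, -0.0176, 0.1321]
tcp_rot: [-0.045, 2.533, 0.015]
wrist_force: [-2.7, -1.1, -2.2]
width: 0.349
grip_force: 74.3
```

Call:
{"name": "drive_tool", "arguments": {"rows": [[0, 0, 0, 0, 0, 0.006, 0.2], [0, 0, 0, 0, 0, 0.005, 0.2], [0, 0, 0, 0, 0, 0.002, 0.2], [0, 0, 0, 0, 0, 0, 0.2], [0, 0, 0, 0, 0, 0, 0.2], [0, 0, 0, 0, 0, 0, 0.2]]}}

```text
time: 30.77
tool_pos: [0.5188, -0.0174, 0.1226]
tcp_rot: [-0.044, 2.53, 0.014]
wrist_force: [-3.1, -1.0, -0.8]
width: 0.35
grip_force: 74.3
```

```bash
python3 ins.py .006 .045
```

```text
0.35010151236803905 74.25477504730225 [-3.0963 -0.9528 -0.8013] [-0.1628 -0.3388  2.4806  0.2848  0.4132 -1.9955]
tool axes [[-0.8187 -0.0286 -0.5736]
 [-0.0349  0.9994  0.    ]
 [ 0.5732  0.02   -0.8192]]
0.045 [ 0.5191 -0.0176  0.1224]
t 30.77 pos [ 0.5188 -0.0174  0.1226] w 0.35 turn [ 0.01 -0.    0.01] shift old axes [-0.0002 -0.0002  0.0003] new axes [-0.0002 -0.0002  0.0003]
```

Call:
{"name": "drive_tool", "arguments": {"rows": [[0, 0, 0, 0, 0, 0, 0.52], [0, 0, 0, 0, 0, 0, 0.52], [0, 0, 0, 0, 0, 0, 0.52], [0, 0, 0, 0, 0, 0, 0.52], [0, 0, 0, 0, 0, 0, 0.52], [0, 0, 0, 0, 0, 0, 0.52]]}}

```text
time: 31.27
tool_pos: [0.5194, -0.0176, 0.123]
tcp_rot: [-0.044, 2.529, 0.014]
wrist_force: [-0.4, 0.2, -0.4]
width: 0.524
grip_force: 0.4
```

```bash
python3 - <<'E'
from h import *
s=status.read_state();print(s['wrist_force'],s['width'],s['grip_force'])
p=cam('wrist'); save(p,'rel')
for n in('wedge','flap'):
    for m in masks_of(p,n)[:3]: print(n,round(m['score'],2),m['bbox'],m['mask'].sum())
E
```

```text
[-0.44170724  0.17521354 -0.41677133] 0.5238157259617789 0.42560052825137973
flap 0.85 [198.4, 179.0, 381.9, 399.9] 23573
```

Call:
{"name": "drive_tool", "arguments": {"rows": [[0, 0, 0, 0, 0, -0.015, 0.52], [0, 0, 0, 0, 0, -0.02, 0.52], [0, 0, 0, 0, 0, -0.025, 0.52], [0, 0, 0, 0, 0, -0.03, 0.52], [0, 0, 0, 0, 0, -0.03, 0.52], [0, 0, 0, 0, 0, -0.03, 0.52], [0, 0, 0, 0, 0, -0.03, 0.52], [0, 0, 0, 0, 0, -0.03, 0.52]]}}

```text
time: 32.08
tool_pos: [0.3974, -0.0214, 0.2954]
tcp_rot: [-0.045, 2.53, 0.014]
wrist_force: [1.3, -0.5, 0.5]
width: 0.518
grip_force: 0.0
```

Call:
{"name": "drive_tool", "arguments": {"rows": [[0, 0, 0, 0, 0, 0, 0.52], [0, 0, 0, 0, 0, 0, 0.52], [0, 0, 0, 0, 0, 0, 0.52], [0, 0, 0, 0, 0, 0, 0.52], [0, 0, 0, 0, 0, 0, 0.52], [0, 0, 0, 0, 0, 0, 0.52], [0, 0, 0, 0, 0, 0, 0.52], [0, 0, 0, 0, 0, 0, 0.52]]}}

```text
time: 32.75
tool_pos: [0.3986, -0.0215, 0.2936]
tcp_rot: [-0.045, 2.532, 0.015]
wrist_force: [-0.4, 0.2, -0.6]
width: 0.523
grip_force: 0.0
```

Call:
{"name": "drive_tool", "arguments": {"rows": [[0, 0, 0, 0, 0, 0, 0.52], [0, 0, 0, 0, 0, 0, 0.52], [0, 0, 0, 0, 0, 0, 0.52], [0, 0, 0, 0, 0, 0, 0.52], [0, 0, 0, 0, 0, 0, 0.52], [0, 0, 0, 0, 0, 0, 0.52], [0, 0, 0, 0, 0, 0, 0.52], [0, 0, 0, 0, 0, 0, 0.52]]}}

```text
time: 33.42
tool_pos: [0.3986, -0.0217, 0.2945]
tcp_rot: [-0.044, 2.53, 0.014]
wrist_force: [0.1, -0.2, 0.2]
width: 0.52
grip_force: 0.0
```

```bash
python3 ang.py .3655 .3488 scene top; echo; python3 ang.py .4418 .160 scene top; python3 - <<'E'
from h import *
c35,s35=np.cos(np.radians(35)),np.sin(np.radians(35)); Rz=R.from_euler('z',2,degrees=True)
for n in('wrist','scene','top'):
    p=cam(n); save(p,'end_'+n)
    for t in ('wedge','flap','block','yoghurt_cup','tape_roll'):
        for m in masks_of(p,t)[:2]: print(n,t,round(m['score'],2),m['bbox'],m['mask'].sum())
    E=np.array([proj(p,Rz.apply([a*.064*c35,b*.05,.171+a*.064*s35])+[.4778,-.019,0]) for a,b in((-1,-1),(-1,1),(1,1),(1,-1))]); print('exp',E.round(0).tolist())
    M=np.zeros((420,560),np.uint8); cv2.fillPoly(M,[E.astype(np.int32)],1); M=cv2.erode(M,np.ones((5,5))); g=cv2.cvtColor(p['color'],cv2.COLOR_RGB2GRAY)[M>0]; print('flap grey pct',np.percentile(g,[5,25,50,75,95]))
    if n=='scene':
        g0=cv2.imread('pics/scene0.png',0); print('before',np.percentile(g0[M>0],[5,25,50,75,95]))
s=status.read_state();print(s['tool_pos'],s['time'])
E
```

```text
top [159.0964 165.6145] [152 162  15   8  83] (np.float64(2.011741107019802), np.float64(97.25), array([0.5562, 0.3645, 0.1945]))
top [166.6846 209.8846] [159 194  30  50 130] (np.float64(1.6569447254335679), np.float64(41.5), array([0.423 , 0.3535, 0.1782]))

top [223.8025 139.1852] [217 136  15   7  81] (np.float64(0.17005985724571407), np.float64(98.25), array([0.6349, 0.1759, 0.1936]))
top [231.7385 172.4462] [217 170  31   6  65] (np.float64(5.09357355134963), np.float64(55.0), array([0.5291, 0.1672, 0.1941]))
wrist flap 0.66 [233.9, 123.7, 328.0, 237.6] 10066
wrist block 0.77 [539.9, 68.6, 557.5, 96.6] 259
wrist block 0.67 [0.0, 0.1, 56.7, 89.3] 2553
wrist yoghurt_cup 0.9 [19.0, 0.0, 141.2, 66.2] 5704
wrist yoghurt_cup 0.7 [498.8, 139.2, 556.2, 263.3] 4052
wrist tape_roll 0.89 [0.0, 0.0, 59.7, 90.5] 2636
exp [[232.0, 125.0], [329.0, 125.0], [323.0, 238.0], [238.0, 238.0]]
flap grey pct [200. 206. 209. 212. 217.]
scene flap 0.88 [282.5, 160.9, 337.2, 213.6] 1289
scene block 0.7 [215.7, 162.3, 241.8, 177.2] 297
scene yoghurt_cup 0.89 [287.5, 264.8, 330.0, 311.7] 1438
scene yoghurt_cup 0.61 [241.7, 108.2, 270.1, 163.6] 544
scene tape_roll 0.77 [338.4, 308.3, 385.9, 345.7] 994
exp [[302.0, 214.0], [281.0, 194.0], [314.0, 160.0], [337.0, 178.0]]
flap grey pct [165. 168. 169. 171. 172.]
before [157. 160. 161. 163. 165.]
top flap 0.81 [269.0, 171.2, 306.0, 211.7] 1286
top flap 0.22 [139.4, 162.0, 200.9, 247.4] 2616
top block 0.56 [160.9, 212.1, 191.9, 232.7] 587
top yoghurt_cup 0.62 [338.1, 218.4, 368.8, 246.9] 760
top tape_roll 0.7 [376.3, 201.5, 407.6, 235.4] 370
exp [[307.0, 209.0], [274.0, 210.0], [272.0, 171.0], [305.0, 169.0]]
flap grey pct [152. 156. 157. 159. 161.]
[ 0.39862058 -0.02167432  0.29444438] 34.5167
```

```bash
python3 - <<'E'
from h import *
a=cv2.imread('pics/scene0.png',0).astype(int);b=cv2.imread('pics/end_scene.png',0).astype(int)
print('floor',np.median(a[230:260,180:240]),np.median(b[230:260,180:240]),'box',np.median(a[220:245,310:330]),np.median(b[220:245,310:330]))
print(workorder.finish_job())
E
```

```text
floor 203.0 211.0 box 63.0 66.0
the job is handed in; nothing more can be done
None
```

The job is handed in at about 34.5 s: both lids stand open at roughly 97–98°, the wedge is in the parts box with the flap shut over it, and the sanding block is still in its case. In the last pictures the cup and tape roll were where they started, and no wedge was in view.

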